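# Draw an equipment case's end panel home with its cam lock

## Task

The end panel of the grey equipment case still stands a few millimetres open. Take the screwdriver from the wooden stand, seat its blade in the slot of the cam on top of the case and turn it clockwise until the cam has drawn the bolt in and the panel sits snug against the case; stop when it is snug, without overtightening, ramming the slot or touching the cam with the fingers. Then stand the screwdriver back in its hole and leave the other things on the bench alone.

Things in the scene. Friction and masses are not known exactly. Their poses are not given: they have to be found in the camera images.
- case: Fixed grey sheet-metal equipment case on the bench, 160 x 150 x 45 mm (x, y, z), five low fins (14 mm high) on top near its -x end. Origin on the bench directly under the cam's axis: the case reaches from 100 mm behind it (-x) to 60 mm ahead (+x) and 75 mm to either side; z up. It may be turned up to 0.4 rad about z.
- panel: Grey end panel, 8 x 150 x 66 mm, upright at the case's +x end, sliding along the case's x; a seal pushes it open with 4 to 6 N. Origin at the bottom middle of the face towards the case, at bench height: its x in the case frame is 60.5 mm when home (snug, hard stop), 65.5 mm when open.
- bolt_root (a point): Where the bolt leaves the panel's inner face, 50.5 mm above the bench. The bolt reaches from here over the case to the cam and ends in an upright round head 10 mm across, 14 mm high. It is screwed in by an unknown amount: with the panel home the head's centre is 17.5 to 22.5 mm from the cam's axis, so the cam angle that brings the panel home differs each time and must be felt.
- cam: Steel hook cam on top of the case, turning about the vertical axis through its origin, which is 45 mm above the bench; z up. A spiral arm (up to 40 mm out, 9 to 15 mm above the origin) draws the bolt head in by 8 mm per rad. Cam yaw less case yaw is -0.15 to 0.15 rad at the start; clockwise from above (yaw falling) draws in; the panel is home somewhere between -0.7 and -1.45 rad.
- cam_slot (a point): Centre of the slot's mouth, on the cam's axis, 27 mm above the cam's origin, in the top of a boss about 28 mm across. The slot runs along the cam's x: 18 mm long, 5 mm wide, 8 mm deep, closed at both ends. Turning takes about 0.06 N m until the arm meets the bolt, then 0.1 to 0.25 while drawing in, and rises steadily past 0.28 once home (past 0.4 it is too tight); the blade has some 0.2 rad of play and it and the hand give under load.
- screwdriver: Loose flat-blade screwdriver, about 110 g, 147 mm long, upright in the stand, handle up, yaw random. Origin at the middle of the blade's tip, z up the shaft. Blade 14 mm wide (its x), 2.6 mm thick (its y); shaft 8 mm thick; round flange 33 mm across 72 to 77 mm above the tip; black square handle 24 x 24 mm, flats square to its x and y, 77 to 147 mm above the tip.
- stand: Fixed wooden block 70 x 70 x 85 mm, origin at the centre of its underside, with one square hole 22 x 22 mm, 80 mm deep, in the middle of its top. The screwdriver hangs in it on its flange: blade tip 13 mm above the block's underside.
- tub: Bystander: white plastic tub of screws, 94 mm across, 55 mm high, origin at the centre of its underside.
- tape: Bystander: roll of tape lying flat, 96 mm across, 28 mm high, origin at the centre of its underside.
- carton: Bystander: cardboard carton 80 x 110 x 60 mm, origin at the centre of its underside.
There are look-alikes about, which are no part of the job. Of the things like the screwdriver, leave any that is white; of the rest the smaller one is meant. Several things have the shape of the case; the one meant has the colours described above.

How it is judged (in metres and radians):
On the way, in this order (a step that is already met when the one before it is completed fails the run):
1. the screwdriver's blade is seated at least 4 mm deep in the cam's slot (z of screwdriver in the frame of cam below 0.023 m and horizontal distance between screwdriver and cam below 0.005 m), for 0.2 s.
2. with the blade in the slot, the cam has drawn the panel home (gap under 1.5 mm) (x of panel in the frame of case below 0.062 m and z of screwdriver in the frame of cam below 0.025 m and horizontal distance between screwdriver and cam below 0.006 m), for 0.2 s.
At the end, for the whole second after the job is handed in: The panel is within 1.5 mm of home and held there by the cam (the cam pulls on its bolt with more than 2 N); the screwdriver stands upright (within 0.1 rad), at rest in the hole of the wooden stand, its flange down to within 5 mm of the block and its axis within 10 mm of the block's (x of panel in the frame of case below 0.062 m and contact force between panel and cam above 2 N and horizontal distance between screwdriver and stand below 0.01 m and z of screwdriver in the frame of stand below 0.018 m and angle between screwdriver's own z axis and vertical below 0.1 rad and linear speed of screwdriver below 0.02 m/s); the robot touches nothing.
It fails at once if the cam is overtightened (it pulls on the bolt with over 60 N) (contact force between panel and cam above 60 N).
It fails at once if the screwdriver strains the slot (contact forces between blade and cam over 120 N in all) (contact force between screwdriver and cam above 120 N).
It fails at once if the fingers touch the cam (contact force between the fingers and cam above 1 N).
It fails at once if a bystander is moved by over 20 mm (distance of any of tub, tape, carton from where it was at the start of the episode above 0.02 m).
It also fails if it takes over 72 s, if anything falls off the work surface, if the arm or the gripper's body presses on something with over 40 N, if the wrist force passes 120 N, or if a joint passes its speed limit or range.

## Robot

A 7-joint arm with a two-finger parallel gripper is mounted at the origin on the work surface. World frame = base frame: x ahead of the robot, y to its left, z up, the work surface at z = 0. Lengths are in mm, angles in rad, forces in N, time in s.
With the tool pointing down it reaches from about 425 to 1025 mm from the base axis. Payload 9.4 kg.
Tool frame: the origin (TCP) lies midway between the tips of the shut fingers; the grasp point (between the pads) lies tcp_to_grasp behind it (tcp_to_grasp is the distance from the TCP to the grasp point, in mm); z points along the fingers, y is the direction in which the jaws open and shut (so a half turn about z gives the same grasp; the last joint's range is limited). The gripper opens to 85 mm and grips with 20 to 120 N. Pads are 22 mm wide; open, the fingers measure 114 mm over their backs; the gripper's body (76 mm by 85 mm) begins 54 mm behind the grasp point. The pads swing forward as they close: fully open they stand 13 mm farther back than shut.
Start: joints at [-1.354, 0.599, -0.003, 1.599, 0.002, 0.943, -0.08], TCP at [209.958, 693.932, 231.275] pointing down, gripper open.
Joint ranges: [-2.57, 2.57], [-0.35, 1.97], [-1.29, 1.29], [0.11, 2.56], [-1.05, 4.19], [0.11, 1.86], [-2.63, 2.63]. Speed limits (rad/s): [2.22, 2.22, 3.01, 3.01, 3.14, 3.14, 3.14].

## Interface

Orientations are given as a unit quaternion [w, x, y, z].
In Python, from station import * gives the robot as it stands.
- The arm moves only by the tool arm_command, never from a script. Its argument "series" is a list of rows, each an object with "translation": the shift along the tool's x, y, z in m, a list of three; "turn": the turn about the tool's z in rad; "jaw": the gripper command: -1 is fully open, 1 is shut, values between are in proportion. In form: [{"translation": [tx, ty, tz], "turn": turn, "jaw": jaw}, ...]. A call has 1 to 5 rows; each row is the pose to reach, as a shift and turn from the pose commanded when the call began, along the tool's axes at that moment; what a row does not reach only later rows make up. A row lasts 1/12 s, in which the tool goes at most 41.7 mm and 7.16 degrees, less where a joint would pass 70% of its speed; a pose out of reach is approached as far as the arm can. A call with a gripper value outside its range is refused whole. The fingers move at their own pace and stop on an object; "force" is the grip in N (left out, the last holds). Time passes only in rows, so rows that repeat a pose let the fingers close. It gives the time, the measured TCP pose, the force and the opening at its end, in the units of the state.
- get_obs(): the state, without advancing time (a new reading comes with each control period).
- capture(name): name is "scene" or "top" or "wrist"; returns a dict with "frame" (420x560x3 uint8, blue, green, red), "K" (3x3 intrinsics, pixels), "rvec" (rotation vector, rad) and "tvec" (3), from world to camera coordinates, as OpenCV has them. Camera axes: x right, y down, z forward; pixel columns grow to the right and rows downward; lengths in mm; the calibration is good to about 2 mm. A picture is of the moment at which its call begins. There is no depth.
- close_job(): hands the job in, once; it reports no verdict.
The state is a dict: "clock": time; "q": joint angles; "qvel": joint speeds; "effort": joint torques, N m; "tool_pos": TCP position; "tool_rot": TCP orientation; "force": force on the tool from outside, world axes, zero at the start; "wrist_torque": the same for the moment, N m; "opening": finger opening in mm.
Only numpy, scipy, OpenCV 4.12 (cv2) and the standard library are available. Lean on these libraries where they do the work, as an engineer would, in place of code of your own. Each camera call takes 0.05 s, during which the arm holds its last target.

## Working session

There is one attempt and no reset: what is moved stays moved. The work goes in short steps, Python scripts to look and compute and a tool call to move; the robot and the scene stay as the last step left them, time stands still between calls to the robot, and variables do not carry over. Pictures are saved under pics/ and viewed, and the job is handed in when it is done.

Besides the shell and the picture viewer there is one more tool, called after "Request:" by a JSON object that holds its "api" and its "payload", one argument or row to a line. arm_command: Moves the arm, as the interface text tells. Its arguments: {"type":"object","properties":{"series":{"type":"array"},"force":{"type":"number"}},"required":["series"]}

```bash
ls; mkdir -p pics; python3 - <<'E'
from station import *
import cv2
o=get_obs()
for k,v in o.items(): print(k,v)
for n in ["scene","top","wrist"]:
    c=capture(n); cv2.imwrite(f"pics/{n}0.png",c["frame"]); print(n,c["K"],c["rvec"],c["tvec"])
    import pickle; pickle.dump(c,open(f"{n}0.pkl","wb"))
E
```

```text
pics
clock 0.0
q [-1.35368372  0.60012889 -0.00254532  1.60012924  0.00179563  0.94290854
 -0.07980704]
qvel [ 0.00027535 -0.00040847 -0.00071751  0.00052313 -0.00128427  0.00013386
  0.00111254]
effort [ 2.55731811e-04 -7.76451302e+01  1.56554148e+00 -2.57997161e+01
  1.24583187e-02  9.05179622e-03 -1.62825205e-05]
tool_pos [209.83888839 693.47263485 230.41443662]
tool_rot [-4.56776702e-05  1.46353387e-01  9.89232060e-01 -7.84581325e-04]
force [ 0.5269721   1.13396723 -0.94527314]
wrist_torque [ 0.00707067  0.03206519 -0.03775238]
opening 85.50778476561175
scene [[489.34506873   0.         281.54815612]
 [  0.         489.34506873 215.28283546]
 [  0.           0.           1.        ]] [ 2.39096459  0.71711731 -0.24383272] [-435.85948149 -156.35447653 1292.72868478]
top [[386.92857714   0.         283.65978425]
 [  0.         386.92857714 205.73408936]
 [  0.           0.           1.        ]] [ 2.14120327 -2.10266709  0.22468752] [-13.58605577 510.54251297 874.50054872]
wrist [[367.66741935   0.         281.54895896]
 [  0.         367.66741935 203.45627594]
 [  0.           0.           1.        ]] [-2.33050649 -1.73155917 -0.24638536] [-724.5651165   -36.83673272  378.21583234]
```

View pics/scene0.png

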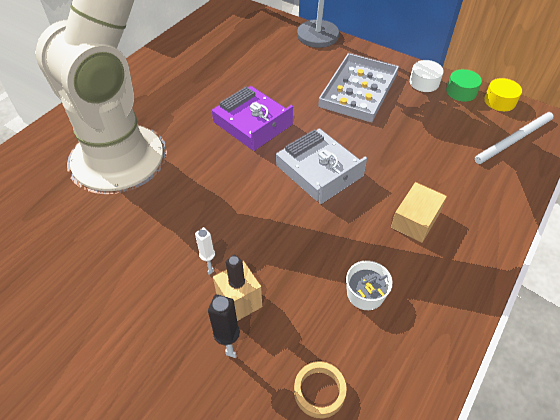

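View pics/top0.png

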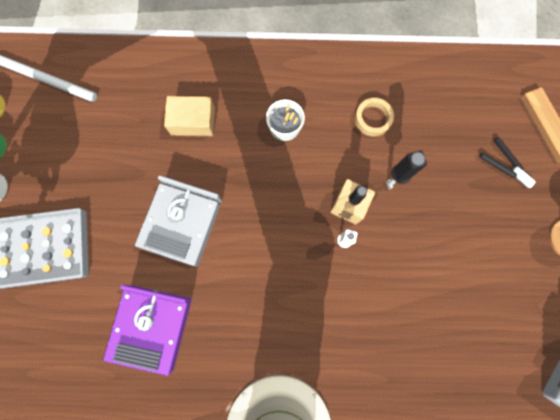

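View pics/wrist0.png

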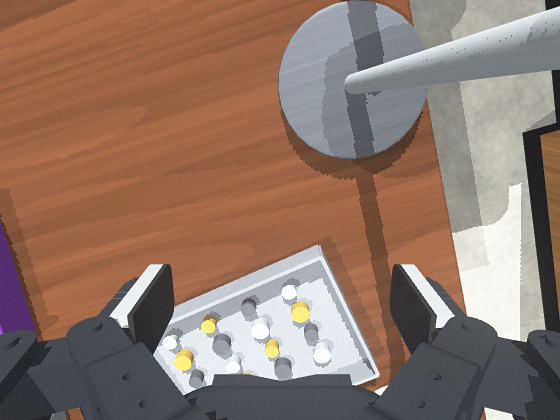

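Candidates for the screwdriver, as scene / top pixels:
- White one: (205,250) / (347,238). Excluded, because it is white.
- Small black one in the wooden stand: (235,270) / (357,195).
- Large black one: (222,320) / (410,165). Excluded, because it is the bigger.

Candidates for the case:
- Grey: (321,160) / (178,222). This is the one meant.
- Purple: (252,115) / (147,330). Excluded.
- The grey tray of screws at (358,87) is not a case.

I choose the small black screwdriver and the grey case, and will check both in close crops.

```bash
cat > h.py <<'E'
from station import *
import cv2, numpy as np, pickle
def cam(c):
    R=cv2.Rodrigues(np.array(c["rvec"],float))[0]; t=np.array(c["tvec"],float).ravel(); return R,t,np.array(c["K"])
def ray(c,uv):
    R,t,K=cam(c); d=R.T@np.linalg.solve(K,[uv[0],uv[1],1.]); return -R.T@t, d/np.linalg.norm(d)
def onz(c,uv,z):
    o,d=ray(c,uv); return o+d*(z-o[2])/d[2]
def tri(*pairs):
    A=np.zeros((3,3));b=np.zeros(3);L=[]
    for c,uv in pairs:
        o,d=ray(c,uv);P=np.eye(3)-np.outer(d,d);A+=P;b+=P@o;L.append((o,P))
    x=np.linalg.solve(A,b); return x,[float(np.linalg.norm(P@(x-o))) for o,P in L]
def proj(c,p):
    R,t,K=cam(c); q=K@(R@np.array(p,float)+t); return q[:2]/q[2]
def snap(n,tag):
    c=capture(n); cv2.imwrite(f"pics/{n}{tag}.png",c["frame"]); pickle.dump(c,open(f"{n}{tag}.pkl","wb")); return c
def load(s): return pickle.load(open(s+".pkl","rb"))
def toolR(o=None):
    from scipy.spatial.transform import Rotation as Ro
    q=(o or get_obs())["tool_rot"]; return Ro.from_quat([q[1],q[2],q[3],q[0]]).as_matrix()
def go(p,yaw=None):
    o=get_obs();R=toolR(o);d=np.array(p)-o["tool_pos"]; print("shift m",np.round(R.T@d/1000,4),"dist",np.linalg.norm(d))
    print("tool x yaw",np.arctan2(R[1,0],R[0,0]),"y yaw",np.arctan2(R[1,1],R[0,1]),"z",R[:,2])
E
python3 - <<'E'
from h import *
s=load("scene0");t=load("top0")
a=cv2.resize(s["frame"][215:375,170:300],None,fx=3,fy=3,interpolation=cv2.INTER_CUBIC)
b=cv2.resize(t["frame"][140:260,300:440],None,fx=3,fy=3,interpolation=cv2.INTER_CUBIC)
cv2.imwrite("pics/a1.png",np.hstack([a,cv2.copyMakeBorder(b,0,a.shape[0]-b.shape[0],0,0,0)]) )
a=cv2.resize(s["frame"][120:210,265:380],None,fx=3,fy=3,interpolation=cv2.INTER_CUBIC)
b=cv2.resize(t["frame"][170:275,130:230],None,fx=4,fy=4,interpolation=cv2.INTER_CUBIC)
cv2.imwrite("pics/a2.png",np.hstack([cv2.copyMakeBorder(a,0,b.shape[0]-a.shape[0],0,0,0),b]) )
print(toolR())
E
```

```text
[[-9.57161555e-01  2.89554347e-01 -1.93160790e-04]
 [ 2.89554366e-01  9.57160818e-01 -1.19928023e-03]
 [-1.62370864e-04 -1.20383548e-03 -9.99999262e-01]]
```

View pics/a1.png

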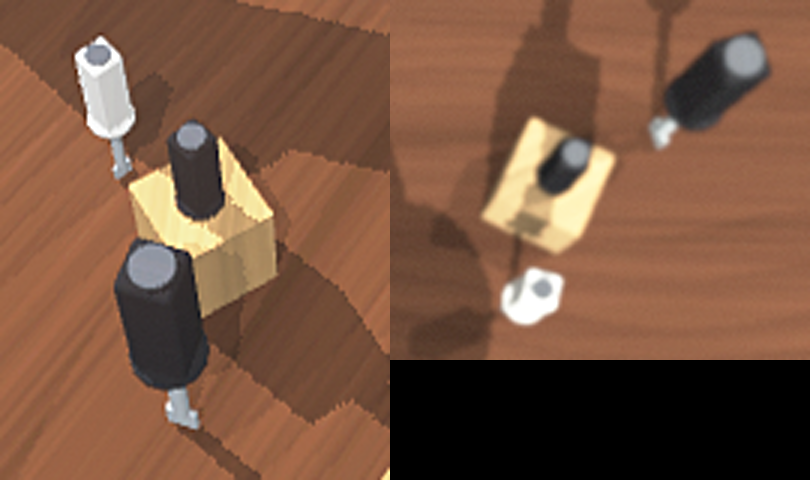

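View pics/a2.png

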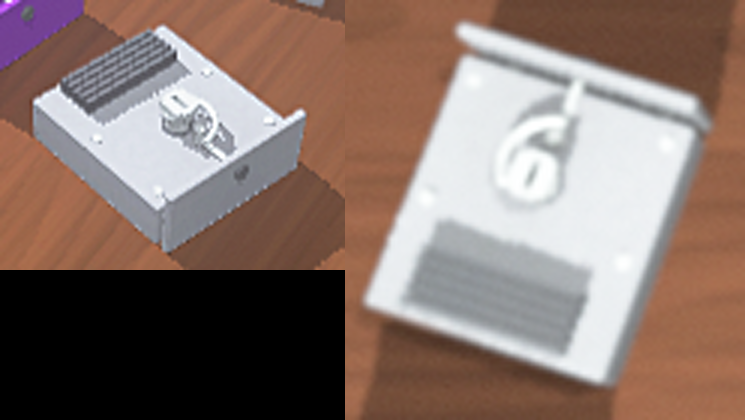

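The crops confirm the choice. The small black screwdriver sits in the stand, with its cap at scene (234,260) and top (362,191). The grey case has its slotted boss at scene (324,154) and top (176,214).

```bash
python3 - <<'E'
from h import *
s=load("scene0");t=load("top0")
x,e=tri((s,(234.3,260)),(t,(361.7,191)));print("cap",x,e)
x,e=tri((s,(323.5,153.5)),(t,(176.2,214)));print("boss",x,e)
for uv in [(478,118),(515,116)]: pass
# stand top corners top view
for uv in [(535,118),(612,157),(560,252),(485,215)]:
    p=((uv[0]-390)/3+300,uv[1]/3+140); print(p,onz(t,p,85))
# case top corners z=45
for uv in [(365,302),(612,382),(465,55),(700,130)]:
    p=((uv[0]-345)/4+130,uv[1]/4+170); print(p,onz(t,p,45))
o=get_obs(); w=load("wrist0"); R,tt,K=cam(w); C=-R.T@tt; T=toolR(o); print("cam in tool",T.T@(C-o["tool_pos"]), (T.T@R.T))
E
```

```text
cap [ 524.93343283 -167.12920082  161.11832064] [1.8038743626021625, 1.8038743626023097]
boss [482.72193382 245.43892103  70.51061799] [0.5429902304881481, 0.5429902304882174]
(348.3333333333333, 179.33333333333334) [ 569.83080686 -154.24141472   85.        ]
(374.0, 192.33333333333334) [ 539.76083475 -213.57662478   85.        ]
(356.6666666666667, 224.0) [ 464.51150809 -171.61671123   85.        ]
(331.6666666666667, 211.66666666666669) [ 492.09688781 -114.57549583   85.        ]
(135.0, 245.5) [409.91753899 342.86975224  45.        ]
(196.75, 265.5) [366.04220938 195.56663732  45.        ]
(160.0, 183.75) [560.44109805 296.38543179  45.        ]
(218.75, 202.5) [516.81173388 151.94620907  45.        ]
cam in tool [ 7.11386627e+01 -6.76492665e-02 -1.42343686e+02] [[ 8.75659381e-04 -9.60098247e-01 -2.79661563e-01]
 [ 9.99999481e-01  6.94952813e-04  7.45314969e-04]
 [-5.21224006e-04 -2.79662070e-01  9.60098357e-01]]
```

```bash
python3 - <<'E'
from h import *
import station
print([n for n in dir(station) if not n.startswith('_')]); print(getattr(station,'tcp_to_grasp',None))
go([483,245,250])
E
```

```text
['IKError', 'capture', 'close_job', 'get_obs', 'tcp_to_grasp']
18.700000000000003
shift m [-0.3913 -0.3503 -0.0189] dist 525.5516154531603
tool x yaw 2.8478314231952147 y yaw 1.2770349009323676 z [-1.93160790e-04 -1.19928023e-03 -9.99999262e-01]
```

Request:
{"api": "arm_command", "payload": {
  "series": [
    {"translation": [-0.03, -0.027, -0.0015], "turn": 0, "jaw": -1},
    {"translation": [-0.06, -0.054, -0.003], "turn": 0, "jaw": -1},
    {"translation": [-0.09, -0.081, -0.0045], "turn": 0, "jaw": -1},
    {"translation": [-0.12, -0.108, -0.006], "turn": 0, "jaw": -1},
    {"translation": [-0.15, -0.135, -0.0075], "turn": 0, "jaw": -1}
  ]
}}

```text
clock: 0.57
tool_pos: [315.0, 519.4, 238.6]
tool_rot: [0.0, 0.146, 0.989, -0.0]
force: [0.7, 0.1, 0.8]
opening: 85.5
```

Request:
{"api": "arm_command", "payload": {
  "series": [
    {"translation": [-0.03, -0.027, -0.0015], "turn": 0, "jaw": -1},
    {"translation": [-0.06, -0.054, -0.003], "turn": 0, "jaw": -1},
    {"translation": [-0.09, -0.081, -0.0045], "turn": 0, "jaw": -1},
    {"translation": [-0.12, -0.108, -0.006], "turn": 0, "jaw": -1},
    {"translation": [-0.15, -0.135, -0.0075], "turn": 0, "jaw": -1}
  ]
}}

```text
clock: 0.98
tool_pos: [419.5, 346.8, 246.4]
tool_rot: [0.0, 0.146, 0.989, -0.0]
force: [0.2, 0.7, 0.2]
opening: 85.7
```

Request:
{"api": "arm_command", "payload": {
  "series": [
    {"translation": [-0.03, -0.027, -0.0015], "turn": 0, "jaw": -1},
    {"translation": [-0.06, -0.054, -0.003], "turn": 0, "jaw": -1},
    {"translation": [-0.09, -0.08, -0.0045], "turn": 0, "jaw": -1},
    {"translation": [-0.09, -0.08, -0.0045], "turn": 0, "jaw": -1}
  ]
}}

```text
clock: 1.32
tool_pos: [486.0, 238.0, 251.2]
tool_rot: [0.001, 0.151, 0.988, -0.001]
force: [-0.5, -0.3, 0.1]
opening: 85.6
```

```bash
python3 - <<'E'
from h import *
snap("wrist","1"); o=get_obs(); print(o["clock"],o["tool_pos"],o["q"])
E
```

```text
1.3667 [484.14470748 241.55565426 250.95909663] [-0.59394665  0.35511684  0.03381228  2.00172308 -0.01429818  0.7848758
  0.71714718]
```

View pics/wrist1.png

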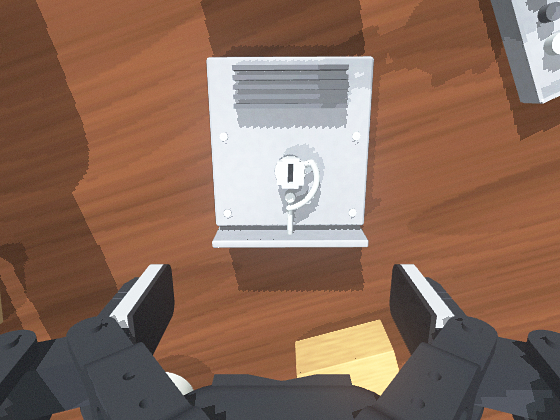

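The wrist view shows the grey case, with the slot at about (291,173) running along the image column, and the panel along row 240. I will measure these.

```bash
python3 - <<'E'
from h import *
w=snap("wrist","2"); o=get_obs(); print(o["clock"],o["tool_pos"],np.abs(o["qvel"]).max())
f=w["frame"]; 
a=cv2.resize(f[145:245,250:340],None,fx=6,fy=6,interpolation=cv2.INTER_CUBIC); cv2.imwrite("pics/b1.png",a)
g=cv2.cvtColor(f,cv2.COLOR_BGR2GRAY)
roi=g[160:186,280:302]; m=(roi<130).astype(np.uint8)
n,l,st,ce=cv2.connectedComponentsWithStats(m); print(st,ce)
i=1+np.argmax(st[1:,4]); ys,xs=np.nonzero(l==i); 
P=np.array([onz(w,(x+280,y+160),72)[:2] for x,y in zip(xs,ys)])
c=P.mean(0); u,s_,v=np.linalg.svd(P-c); print("slot",c,"yaw",np.arctan2(v[0,1],v[0,0]),s_/np.sqrt(len(P))*np.sqrt(12))
# case top left/right edges
pts=[(207,57),(373,57),(216,225),(366,225)]
for p in pts: print(p,onz(w,p,45))
E
```

```text
1.4167 [482.74825691 244.22092562 250.82761907] 0.046168483968807884
[[  0   0  22  26 492]
 [  4   8   6  17  80]] [[11.1300813  11.95121951]
 [ 6.625      15.875     ]]
slot [482.79970984 246.82334106] yaw -0.3771759326460007 [15.81682036  4.17160715]
(207, 57) [365.08114964 209.5810288   45.        ]
(373, 57) [408.53996027 349.74075439  45.        ]
(216, 225) [515.49314824 163.019575    45.        ]
(366, 225) [560.09225508 306.91245249  45.        ]
```

View pics/b1.png

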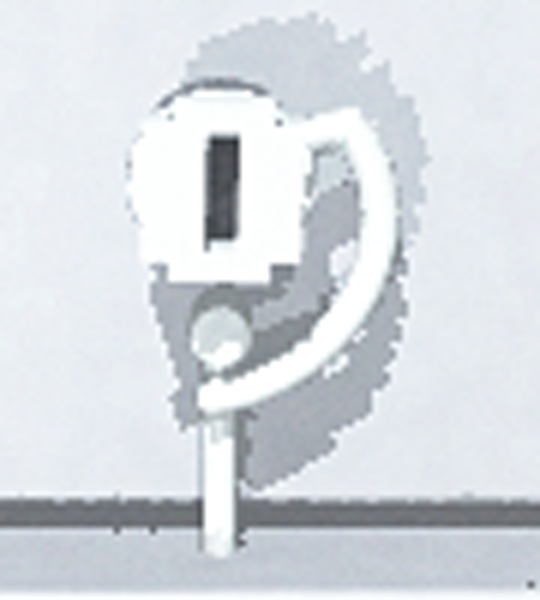

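The slot is at about (482.8, 246.8) with yaw about -0.38, and the case yaw is about -0.295. I will go lower for a finer look and parallax.

Request:
{"api": "arm_command", "payload": {
  "series": [
    {"translation": [0, 0, 0.04], "turn": 0, "jaw": -1},
    {"translation": [0, 0, 0.08], "turn": 0, "jaw": -1},
    {"translation": [0, 0, 0.11], "turn": 0, "jaw": -1},
    {"translation": [0, 0, 0.11], "turn": 0, "jaw": -1},
    {"translation": [0, 0, 0.11], "turn": 0, "jaw": -1}
  ]
}}

```text
clock: 1.83
tool_pos: [480.5, 246.9, 139.9]
tool_rot: [-0.001, 0.145, 0.989, -0.001]
force: [0.8, 0.6, 1.2]
opening: 85.5
```

```bash
python3 - <<'E'
from h import *
w=snap("wrist","3"); o=get_obs(); print(o["clock"],o["tool_pos"],np.abs(o["qvel"]).max())
print(proj(w,[482.8,246.8,72]))
E
```

```text
1.8833 [481.59460685 247.18592594 141.33378308] 0.034689192877158215
[282.4079239  222.89939307]
```

View pics/wrist3.png

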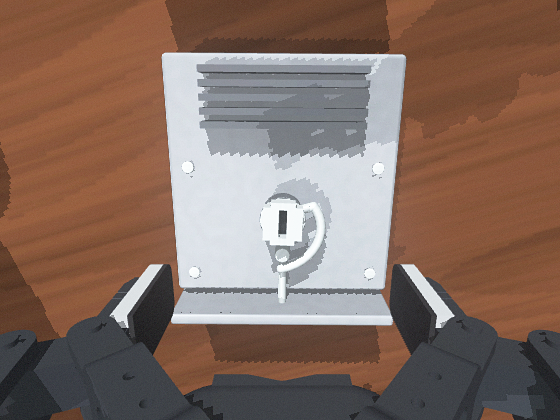

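```bash
python3 - <<'E'
from h import *
w3=load("wrist3");w2=load("wrist2")
def blob(w,x0,y0,x1,y1,th=130):
    g=cv2.cvtColor(w["frame"],cv2.COLOR_BGR2GRAY)[y0:y1,x0:x1]
    n,l,st,ce=cv2.connectedComponentsWithStats((g<th).astype(np.uint8))
    i=1+np.argmax(st[1:,4]); return st[i],ce[i]+[x0,y0],l==i
s2=blob(w2,280,160,302,186); s3=blob(w3,272,206,296,240)
print(s2[:2],s3[:2]); print(tri((w2,s2[1]),(w3,s3[1])))
ys,xs=np.nonzero(s3[2]);P=np.array([onz(w3,(x+272,y+206),72)[:2] for x,y in zip(xs,ys)])
c=P.mean(0);u,s_,v=np.linalg.svd(P-c);print("slot",c,np.arctan2(v[0,1],v[0,0]),s_/np.sqrt(len(P))*np.sqrt(12))
cv2.imwrite("pics/b3.png",cv2.resize(w3["frame"][180:310,240:350],None,fx=6,fy=4.5,interpolation=cv2.INTER_NEAREST))
go([525,-167,250])
E
```

```text
(array([ 4,  8,  6, 17, 80], dtype=int32), array([286.625, 175.875])) (array([  6,   5,   9,  23, 177], dtype=int32), array([282.18079096, 221.84180791]))
(array([483.74641716, 246.48716915,  67.16140349]), [0.10929621107619537, 0.10929621107612336])
slot [482.13467178 246.85418238] -0.3447886195991946 [14.85028307  4.64462995]
shift m [-0.1608 -0.3842 -0.1087] dist 430.39790438507214
tool x yaw 2.849415088028996 y yaw 1.2786188828901512 z [-6.27671084e-04 -2.51394808e-05 -9.99999803e-01]
```

View pics/b3.png

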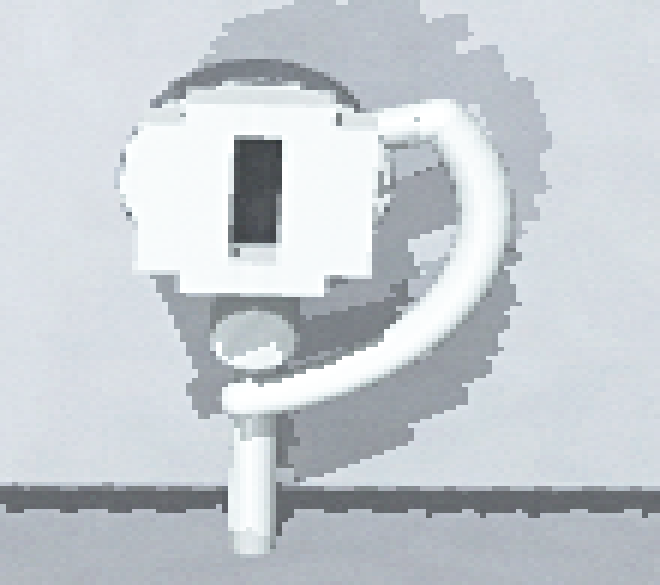

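```bash
python3 - <<'E'
from h import *
w3=load("wrist3")
a=onz(w3,(282.3,209.5),72);b=onz(w3,(282.3,237.7),72);print(a,b,np.linalg.norm(a-b),(a+b)/2,onz(w3,(282.3,223.6),72))
E
```

```text
[474.65659292 249.16459859  72.        ] [491.95962551 243.99548843  72.        ] 18.0586443708607 [483.30810922 246.58004351  72.        ] [483.21089217 246.60908614  72.        ]
```

Request:
{"api": "arm_command", "payload": {
  "series": [
    {"translation": [-0.003, -0.007, -0.041], "turn": 0, "jaw": -1},
    {"translation": [-0.014, -0.034, -0.07], "turn": 0, "jaw": -1},
    {"translation": [-0.028, -0.067, -0.09], "turn": 0, "jaw": -1},
    {"translation": [-0.043, -0.102, -0.1], "turn": 0, "jaw": -1},
    {"translation": [-0.058, -0.138, -0.109], "turn": 0, "jaw": -1}
  ]
}}

```text
clock: 2.3
tool_pos: [498.5, 96.8, 254.1]
tool_rot: [0.003, 0.145, 0.989, 0.002]
force: [0.3, -0.7, -0.4]
opening: 85.4
```

Request:
{"api": "arm_command", "payload": {
  "series": [
    {"translation": [-0.015, -0.036, 0], "turn": 0, "jaw": -1},
    {"translation": [-0.03, -0.072, 0], "turn": 0, "jaw": -1},
    {"translation": [-0.045, -0.108, 0], "turn": 0, "jaw": -1},
    {"translation": [-0.06, -0.144, 0], "turn": 0, "jaw": -1},
    {"translation": [-0.075, -0.18, 0], "turn": 0, "jaw": -1}
  ]
}}

```text
clock: 2.72
tool_pos: [517.8, -98.3, 252.9]
tool_rot: [0.002, 0.146, 0.989, 0.0]
force: [1.0, 1.1, -0.2]
opening: 85.7
```

```bash
python3 - <<'E'
from h import *
o=get_obs(); print(o["clock"],o["tool_pos"],o["q"])
w=snap("wrist","4"); go([525,-167,250])
E
```

```text
2.7167 [517.83740265 -98.3412999  252.88795681] [ 0.01219849  0.33439644  0.08990686  2.0337584  -0.04310555  0.77057602
  1.40570651]
shift m [-0.0244 -0.0551  0.0034] dist 60.38146245442051
tool x yaw 2.840191878055451 y yaw 1.2693794505316163 z [ 0.00552323 -0.00429183 -0.99997554]
```

View pics/wrist4.png

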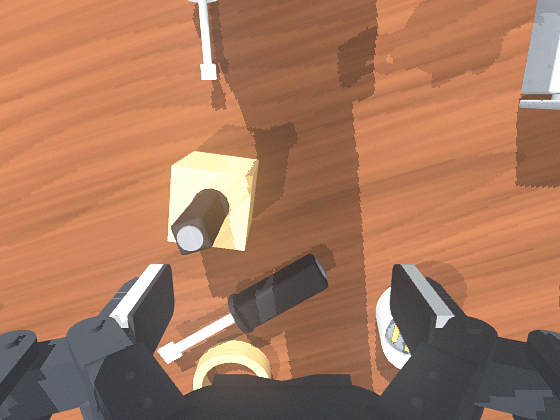

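The wrist view shows the stand at about (210,200) with the cap at (190,238). The large black one at (260,300) appears to be lying flat. Next I centre over the stand.

Request:
{"api": "arm_command", "payload": {
  "series": [
    {"translation": [-0.012, -0.028, -0.004], "turn": 0, "jaw": -1},
    {"translation": [-0.025, -0.055, -0.004], "turn": 0, "jaw": -1},
    {"translation": [-0.025, -0.055, -0.004], "turn": 0, "jaw": -1},
    {"translation": [-0.025, -0.055, -0.004], "turn": 0, "jaw": -1}
  ]
}}

```text
clock: 3.1
tool_pos: [525.8, -158.0, 256.1]
tool_rot: [0.002, 0.148, 0.989, -0.0]
force: [0.7, 0.4, -0.1]
opening: 85.3
```

```bash
python3 - <<'E'
from h import *
o=get_obs(); print(o["clock"],o["tool_pos"],np.abs(o["qvel"]).max())
w=snap("wrist","5")
cv2.imwrite("pics/b5.png",cv2.resize(w["frame"][100:270,190:360],None,fx=3.5,fy=3.5,interpolation=cv2.INTER_CUBIC))
E
```

```text
3.1 [ 525.75801845 -158.04806255  256.14376862] 0.03260411420065632
```

View pics/wrist5.png

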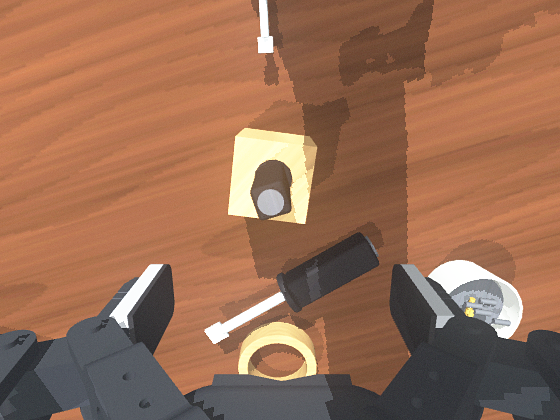

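View pics/b5.png

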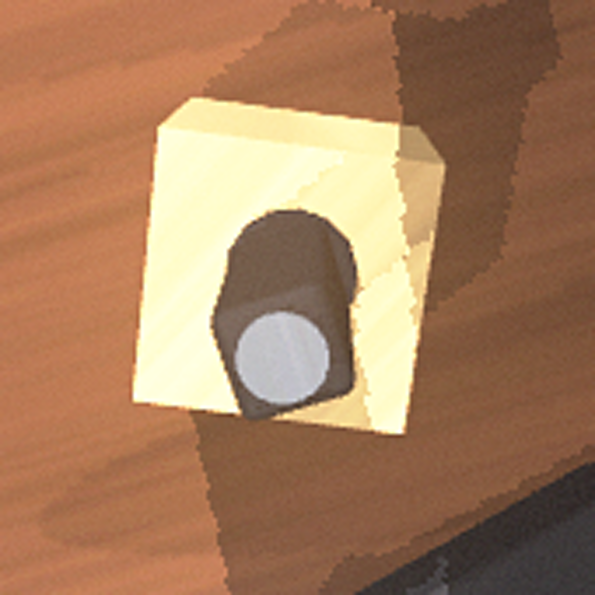

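```bash
python3 - <<'E'
from h import *
def cap(w,x0,y0,x1,y1):
    f=w["frame"][y0:y1,x0:x1].astype(int); m=((f.max(2)-f.min(2)<40)&(f.mean(2)>120)).astype(np.uint8)
    n,l,st,ce=cv2.connectedComponentsWithStats(m); i=1+np.argmax(st[1:,4]); print(st[i],ce[i]); return ce[i]+[x0,y0]
w4=load("wrist4");w5=load("wrist5")
c4=cap(w4,165,215,215,260);c5=cap(w5,245,180,300,225)
t=load("top0");s=load("scene0")
print("cap tri",tri((w4,c4),(w5,c5)),tri((w4,c4),(w5,c5),(t,(361.7,191)),(s,(234.3,260))))
print("cap on160",onz(w4,c4,160),onz(w5,c5,160),onz(t,(361.7,191),160))
f=lambda x,y:((x+.5)/3.5+190-.5,(y+.5)/3.5+100-.5)
def ang(a,b,z):
    A=onz(w5,f(*a),z);B=onz(w5,f(*b),z);d=B-A;print("edge",A,B,np.linalg.norm(d),np.arctan2(d[1],d[0]))
ang((255,415),(345,388),160); ang((222,338),(245,405),160);
for z in(85,):
    ang((158,128),(442,163),z);ang((134,402),(404,433),z);ang((158,128),(134,402),z);ang((442,163),(404,433),z)
    print(np.mean([onz(w5,f(*p),z) for p in[(158,128),(442,163),(134,402),(404,433)]],axis=0))
E
```

```text
[ 11  10  28  26 558] [24.6344086  22.88530466]
[ 12   9  27  27 572] [25.11538462 21.78321678]
cap tri (array([ 520.87937704, -164.35418951,  161.16164064]), [0.007630655138930368, 0.007630655138911222]) (array([ 523.22553593, -165.93717307,  157.92018945]), [1.3044101492276796, 1.8443548831734722, 3.248489239389907, 2.2311325112095934])
cap on160 [ 521.24393983 -164.78354937  160.        ] [ 521.18341286 -164.4881764   160.        ] [ 523.92518684 -168.64072797  160.        ]
edge [ 530.82555887 -172.97804935  160.        ] [ 530.65729171 -154.57320176  160.        ] 18.405616761241443 1.5799386180005695
edge [ 514.12603749 -174.27164101  160.        ] [ 528.29805312 -174.2139957   160.        ] 14.172132866838004 0.004067521864803717
edge [ 477.73148174 -184.30370939   85.        ] [ 505.78019418 -121.11476492   85.        ] 69.13445576056296 1.153038098097361
edge [ 541.60758445 -212.80476927   85.        ] [ 569.87810039 -148.97518201   85.        ] 69.81001561788896 1.153857296050242
edge [ 477.73148174 -184.30370939   85.        ] [ 541.60758445 -212.80476927   85.        ] 69.94617153309215 -0.41968338479203454
edge [ 505.78019418 -121.11476492   85.        ] [ 569.87810039 -148.97518201   85.        ] 69.89094663657266 -0.4100192490018682
[ 523.74934019 -166.7996064    85.        ]
```

```bash
python3 - <<'E'
from h import *
go([521.5,-165,200]); go([521.5,-165,108])
E
```

```text
shift m [ 0.0016 -0.0093  0.0557] dist 56.49673626042868
tool x yaw 2.847087358825436 y yaw 1.2762931344729103 z [ 2.75639784e-03 -3.47810113e-06 -9.99996201e-01]
shift m [ 0.0019 -0.0094  0.1477] dist 148.00931720697992
tool x yaw 2.847087358825436 y yaw 1.2762931344729103 z [ 2.75639784e-03 -3.47810113e-06 -9.99996201e-01]
```

Request:
{"api": "arm_command", "payload": {
  "series": [
    {"translation": [0.001, -0.006, 0.01], "turn": -0.12, "jaw": -1},
    {"translation": [0.002, -0.0075, 0.02], "turn": -0.24, "jaw": -1},
    {"translation": [0.002, -0.0075, 0.05], "turn": -0.295, "jaw": -1},
    {"translation": [0.002, -0.0075, 0.055], "turn": -0.295, "jaw": -1},
    {"translation": [0.002, -0.0075, 0.055], "turn": -0.295, "jaw": -1}
  ]
}}

```text
clock: 3.57
tool_pos: [520.3, -161.8, 198.2]
tool_rot: [-0.001, -0.0, 1.0, 0.001]
force: [-0.5, 0.5, 0.4]
opening: 85.3
```

```bash
python3 - <<'E'
from h import *
w=snap("wrist","6"); o=get_obs(); print(o["clock"]); go([521.5,-165,108])
E
```

```text
3.6167
shift m [-0.0005 -0.0028  0.0912] dist 91.29468419702798
tool x yaw -3.141278119800764 y yaw 1.5711103949875358 z [-8.78754470e-04  5.29660697e-04 -9.99999474e-01]
```

View pics/wrist6.png

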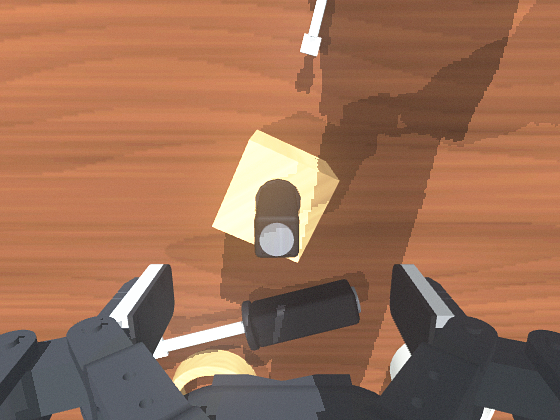

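The handle is now square to the jaws, with its cap at (277,240). I descend and grip.

Request:
{"api": "arm_command", "payload": {
  "series": [
    {"translation": [0, -0.0025, 0.03], "turn": 0, "jaw": -1},
    {"translation": [0, -0.0025, 0.06], "turn": 0, "jaw": -1},
    {"translation": [0, -0.0025, 0.09], "turn": 0, "jaw": -1},
    {"translation": [0, -0.0025, 0.091], "turn": 0, "jaw": -1},
    {"translation": [0, -0.0025, 0.091], "turn": 0, "jaw": -1}
  ]
}}

```text
clock: 4.03
tool_pos: [521.1, -165.3, 108.1]
tool_rot: [-0.001, -0.0, 1.0, 0.0]
force: [1.0, -0.6, 0.1]
opening: 85.2
```

Request:
{"api": "arm_command", "payload": {
  "series": [
    {"translation": [0, 0, 0], "turn": 0, "jaw": 1},
    {"translation": [0, 0, 0], "turn": 0, "jaw": 1},
    {"translation": [0, 0, 0], "turn": 0, "jaw": 1},
    {"translation": [0, 0, 0], "turn": 0, "jaw": 1},
    {"translation": [0, 0, 0], "turn": 0, "jaw": 1}
  ],
  "force": 60
}}

```text
clock: 4.45
tool_pos: [521.5, -166.0, 108.8]
tool_rot: [0.001, -0.0, 1.0, -0.0]
force: [0.2, 0.6, 0.9]
opening: 25.5
```

Request:
{"api": "arm_command", "payload": {
  "series": [
    {"translation": [0, 0, 0], "turn": 0, "jaw": 1},
    {"translation": [0, 0, 0], "turn": 0, "jaw": 1},
    {"translation": [0, 0, 0], "turn": 0, "jaw": 1}
  ]
}}

```text
clock: 4.7
tool_pos: [521.5, -166.0, 108.7]
tool_rot: [0.001, -0.001, 1.0, -0.0]
force: [-0.6, 0.4, 7.8]
opening: 23.4
```

```bash
python3 - <<'E'
from h import *
w=snap("wrist","7"); o=get_obs(); print(o)
E
```

```text
{'clock': 4.75, 'q': array([ 0.19638387,  0.56327824,  0.01161907,  2.11347127, -0.01392837,
        0.46357151,  1.79051334]), 'qvel': array([ 0.00019341, -0.00049831,  0.00061779, -0.00111787, -0.0016256 ,
        0.00198707, -0.0015511 ]), 'effort': array([ 1.47226132e-01, -5.91163409e+01,  1.70604184e+00, -1.35365474e+01,
        2.78253306e-02, -3.92041057e-01,  4.17290954e-03]), 'tool_pos': array([ 521.48073642, -165.98888893,  108.76011592]), 'tool_rot': array([ 6.58606933e-04, -5.29386078e-04,  9.99999635e-01, -1.25960030e-04]), 'force': array([-0.75155401,  0.74221305,  8.83617853]), 'wrist_torque': array([ 0.07103593,  0.24561652, -0.02460503]), 'opening': 23.10081055349402}
```

View pics/wrist7.png

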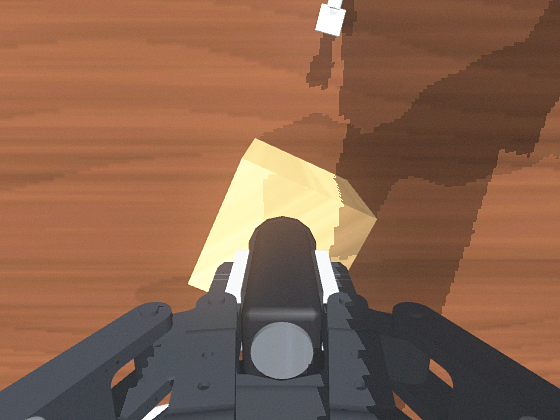

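Request:
{"api": "arm_command", "payload": {
  "series": [
    {"translation": [0, 0, -0.015], "turn": 0, "jaw": 1},
    {"translation": [0, 0, -0.035], "turn": 0, "jaw": 1},
    {"translation": [0, 0, -0.06], "turn": 0, "jaw": 1},
    {"translation": [0, 0, -0.09], "turn": 0, "jaw": 1},
    {"translation": [0, 0, -0.12], "turn": 0, "jaw": 1}
  ]
}}

```text
clock: 5.17
tool_pos: [520.5, -165.8, 228.9]
tool_rot: [-0.001, -0.001, 1.0, 0.0]
force: [0.5, -0.5, -1.0]
opening: 23.5
```

Request:
{"api": "arm_command", "payload": {
  "series": [
    {"translation": [0, 0, -0.015], "turn": 0, "jaw": 1},
    {"translation": [0, 0, -0.015], "turn": 0, "jaw": 1},
    {"translation": [0, 0, -0.015], "turn": 0, "jaw": 1}
  ]
}}

```text
clock: 5.42
tool_pos: [521.2, -166.0, 243.6]
tool_rot: [0.001, -0.001, 1.0, -0.0]
force: [-0.3, 0.0, -1.4]
opening: 23.3
```

```bash
python3 - <<'E'
from h import *
o=get_obs(); print(o["clock"],o["tool_pos"],o["tool_rot"],o["force"],o["opening"])
w=snap("wrist","8"); s=snap("scene","8"); t=snap("top","8")
p=[521.5,-166,258-109+13]; u=proj(s,p);v=proj(t,p);print(u,v)
a=cv2.resize(s["frame"][int(u[1])-85:int(u[1])+25,int(u[0])-50:int(u[0])+50],None,fx=4,fy=4)
cv2.imwrite("pics/s8c.png",a)
cv2.imwrite("pics/w8c.png",w["frame"])
E
```

```text
5.4167 [ 521.16070427 -165.97033676  243.55505701] [ 9.15236758e-04 -5.12598409e-04  9.99999432e-01 -1.86028694e-04] [-0.28207555  0.04159922 -1.360672  ] 23.28671595739233
[232.17253186 258.62153609] [360.68342223 191.86619921]
```

View pics/s8c.png

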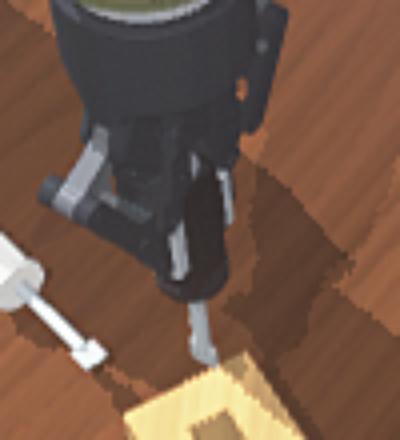

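View pics/wrist8.png

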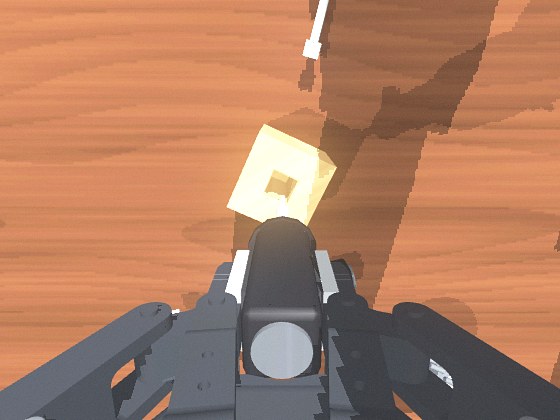

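```bash
python3 - <<'E'
from h import *
w=load("wrist8");s=load("scene8")
a=cv2.resize(w["frame"][160:240,240:325],None,fx=6,fy=6,interpolation=cv2.INTER_NEAREST)
b=cv2.resize(s["frame"][235:275,215:250],None,fx=12,fy=12,interpolation=cv2.INTER_NEAREST)
h=max(a.shape[0],b.shape[0]); pad=lambda i:cv2.copyMakeBorder(i,0,h-i.shape[0],0,0,0)
cv2.imwrite("pics/c8.png",cv2.resize(np.hstack([pad(a),pad(b)]),None,fx=.85,fy=.85))
print(a.shape,b.shape)
o=np.array([521.2,-166,243.5-109+13+0.])
for d in [(7,0),(-7,0),(0,7),(0,-7)]:
    p=o+[*d,0]; print(d,proj(w,p),proj(s,p))
E
```

```text
(480, 510, 3) (480, 420, 3)
(7, 0) [281.16980594 215.33649293] [235.65325451 264.5213201 ]
(-7, 0) [281.2041007  195.51994641] [229.65477675 261.02415876]
(0, 7) [291.52926693 205.52500518] [234.88671374 260.12901855]
(0, -7) [270.84388174 205.48845483] [230.38819544 265.42829039]
```

View pics/c8.png

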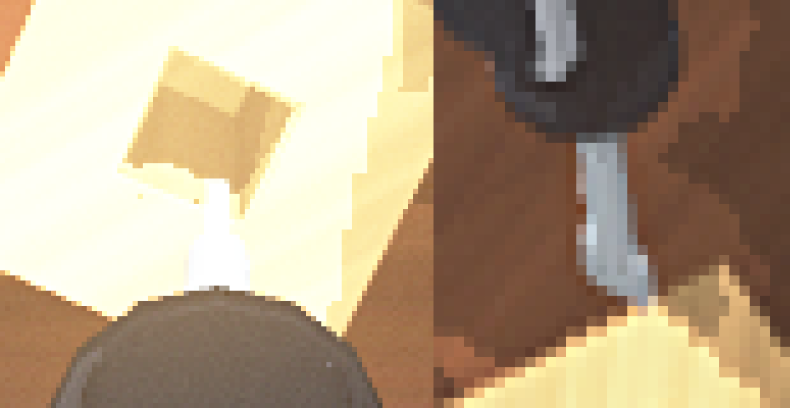

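The blade's x lies along tool x: it shows edge-on in the wrist view at (282,195), and it runs in the ±x direction in the scene view. The hole is visible at (283,184). I carry it to the case.

Request:
{"api": "arm_command", "payload": {
  "series": [
    {"translation": [0.002, 0.02, 0], "turn": 0, "jaw": 1},
    {"translation": [0.005, 0.055, 0], "turn": 0, "jaw": 1},
    {"translation": [0.008, 0.09, 0], "turn": 0, "jaw": 1},
    {"translation": [0.011, 0.125, 0], "turn": 0, "jaw": 1},
    {"translation": [0.014, 0.16, 0], "turn": 0, "jaw": 1}
  ]
}}

```text
clock: 5.98
tool_pos: [505.9, -4.6, 241.6]
tool_rot: [-0.001, -0.0, 1.0, -0.0]
force: [0.8, 0.5, -0.5]
opening: 23.9
```

Request:
{"api": "arm_command", "payload": {
  "series": [
    {"translation": [0.003, 0.035, 0], "turn": 0, "jaw": 1},
    {"translation": [0.006, 0.07, 0], "turn": 0, "jaw": 1},
    {"translation": [0.01, 0.105, 0], "turn": 0, "jaw": 1},
    {"translation": [0.014, 0.14, 0], "turn": 0, "jaw": 1},
    {"translation": [0.017, 0.175, 0], "turn": 0, "jaw": 1}
  ]
}}

```text
clock: 6.4
tool_pos: [488.5, 170.5, 241.5]
tool_rot: [-0.001, -0.001, 1.0, -0.001]
force: [0.2, -0.3, -1.3]
opening: 23.7
```

Request:
{"api": "arm_command", "payload": {
  "series": [
    {"translation": [0.003, 0.03, 0], "turn": 0.08, "jaw": 1},
    {"translation": [0.005, 0.055, 0], "turn": 0.16, "jaw": 1},
    {"translation": [0.007, 0.07, 0], "turn": 0.24, "jaw": 1},
    {"translation": [0.007, 0.075, 0], "turn": 0.32, "jaw": 1},
    {"translation": [0.007, 0.0775, 0], "turn": 0.32, "jaw": 1}
  ]
}}

```text
clock: 6.82
tool_pos: [481.6, 248.0, 241.3]
tool_rot: [-0.001, 0.159, 0.987, -0.001]
force: [-0.9, -0.2, -0.9]
opening: 23.4
```

```bash
python3 - <<'E'
from h import *
o=get_obs(); print(o["clock"],o["tool_pos"],o["q"],o["force"],o["opening"]); go([483.3,246.6,195])
E
```

```text
6.8167 [481.64335    247.98639062 241.34146518] [-0.59999903  0.36868607  0.02678029  2.00893273 -0.01418505  0.76645514
  0.68622285] [-0.86339187 -0.24063167 -0.88551709] 23.35471996875495
shift m [-0.0021 -0.0007  0.0463] dist 46.3917876651884
tool x yaw 2.8217940014530214 y yaw 1.2510003569451196 z [-0.00204108 -0.00109867 -0.99999731]
```

Request:
{"api": "arm_command", "payload": {
  "series": [
    {"translation": [-0.001, -0.0005, 0.015], "turn": 0, "jaw": 1},
    {"translation": [-0.002, -0.0005, 0.035], "turn": 0, "jaw": 1},
    {"translation": [-0.002, -0.0005, 0.05], "turn": 0, "jaw": 1},
    {"translation": [-0.002, -0.0005, 0.05], "turn": 0, "jaw": 1},
    {"translation": [-0.002, -0.0005, 0.05], "turn": 0, "jaw": 1}
  ]
}}

```text
clock: 7.23
tool_pos: [483.9, 244.5, 191.8]
tool_rot: [-0.001, 0.158, 0.987, -0.001]
force: [-0.1, 0.9, -1.4]
opening: 23.2
```

```bash
python3 - <<'E'
from h import *
w=snap("wrist","9");s=snap("scene","9"); o=get_obs(); print(o["clock"],o["tool_pos"]); go([483.3,246.6,180])
a=cv2.resize(w["frame"][170:245,240:325],None,fx=9,fy=8,interpolation=cv2.INTER_NEAREST)
cv2.imwrite("pics/c9.png",a)
print(proj(w,[483.3,246.6,72]),proj(s,[483.3,246.6,72]))
b=cv2.resize(s["frame"][110:190,280:370],None,fx=8,fy=7,interpolation=cv2.INTER_CUBIC);cv2.imwrite("pics/d9.png",b)
E
```

```text
7.3333 [484.64553765 245.19535957 193.18997054]
shift m [0.0017 0.0009 0.0132] dist 13.33262199528139
tool x yaw 2.8231806262705406 y yaw 1.2523843041116345 z [ 1.81614436e-04 -3.31721767e-05 -9.99999983e-01]
[284.0953484 195.3692945] [323.7756342  152.95381156]
```

View pics/c9.png

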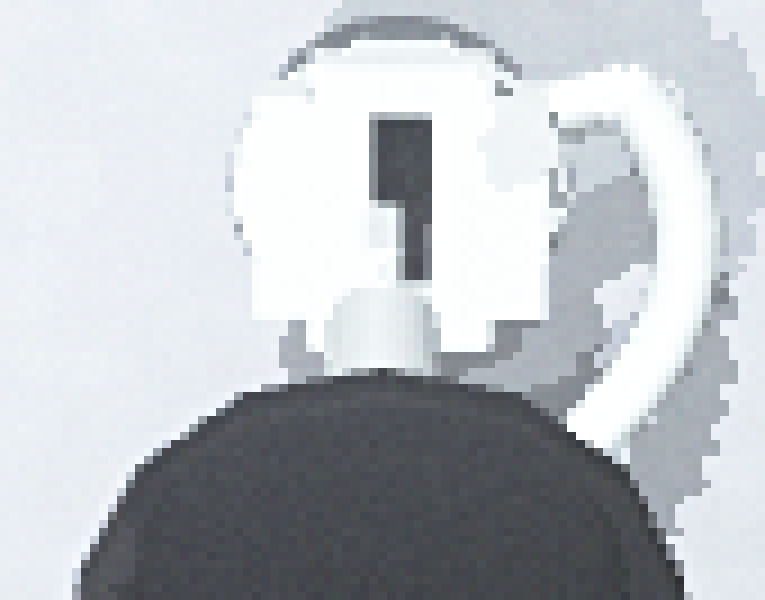

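View pics/d9.png

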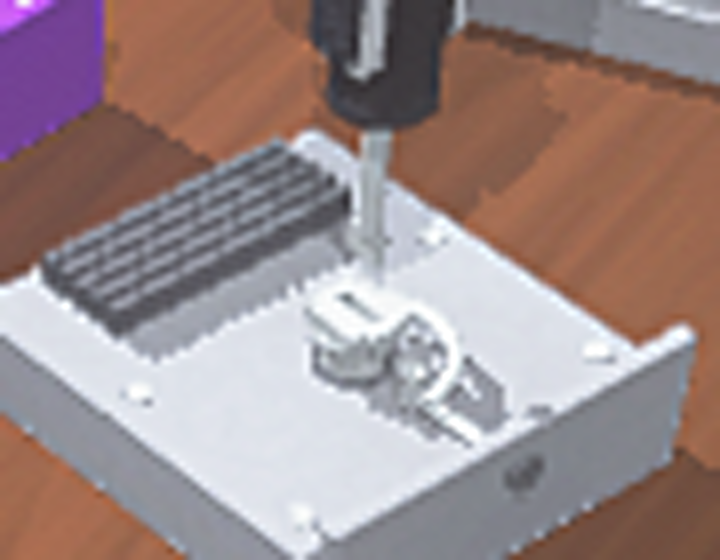

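The wrist crop shows the slot centred at column 284.1 with its back end at row 184. The blade tip is at column 282.4 with its back end at row 194.5. I work out the relative offset.

```bash
python3 - <<'E'
from h import *
w=load("wrist9"); o=get_obs(); T=toolR(o)
zt=o["tool_pos"][2]-95.7
f=lambda p,z: (T.T@(onz(w,p,z)-o["tool_pos"]))[:2]
print("zt",zt)
print("slot back end (toolx,tooly)",f((284.1,184.3),72),"-> centre x",f((284.1,184.3),72)[0]-9)
for d in(-3,0,3): print("blade back",f((282.4,194.6),zt+d),"centre x",f((282.4,194.6),zt+d)[0]-7)
print("old slot estimate in tool", (T.T@(np.array([483.3,246.6,72])-o["tool_pos"]))[:2])
R,t,K=cam(w); print("cam tool",T.T@(-R.T@t-o["tool_pos"]))
E
```

```text
zt 97.48997054441766
slot back end (toolx,tooly) [10.11992361  0.88507369] -> centre x 1.119923607213126
blade back [ 8.24628521 -0.36647837] centre x 1.246285208720101
blade back [ 9.03620178 -0.36961566] centre x 2.036201778637853
blade back [ 9.82611835 -0.37275294] centre x 2.82611834855566
old slot estimate in tool [1.73979957 0.90972969]
cam tool [  71.40802565   -0.61733594 -141.19312018]
```

Request:
{"api": "arm_command", "payload": {
  "series": [
    {"translation": [-0.0005, 0.0012, 0.008], "turn": 0, "jaw": 1},
    {"translation": [-0.0005, 0.0012, 0.016], "turn": 0, "jaw": 1},
    {"translation": [-0.0005, 0.0012, 0.016], "turn": 0, "jaw": 1},
    {"translation": [-0.0005, 0.0012, 0.016], "turn": 0, "jaw": 1},
    {"translation": [-0.0005, 0.0012, 0.016], "turn": 0, "jaw": 1}
  ]
}}

```text
clock: 7.75
tool_pos: [485.1, 246.5, 176.8]
tool_rot: [-0.0, 0.159, 0.987, -0.0]
force: [-0.4, -0.1, -0.4]
opening: 23.2
```

```bash
cat > look.py <<'E'
from h import *
import sys
k=sys.argv[1]
w=snap("wrist",k); o=get_obs(); print(o["clock"],o["tool_pos"],o["force"],o["wrist_torque"]); 
y0=int(sys.argv[2]) if len(sys.argv)>2 else 170
a=cv2.resize(w["frame"][y0:y0+75,240:325],None,fx=9,fy=8,interpolation=cv2.INTER_NEAREST)
cv2.imwrite(f"pics/c{k}.png",a)
E
python3 look.py 10 170
```

```text
7.8 [485.17273147 246.51361716 176.91536563] [-0.78648761  0.79919216 -0.79293119] [ 0.03047073 -0.00459772  0.00047849]
```

View pics/c10.png

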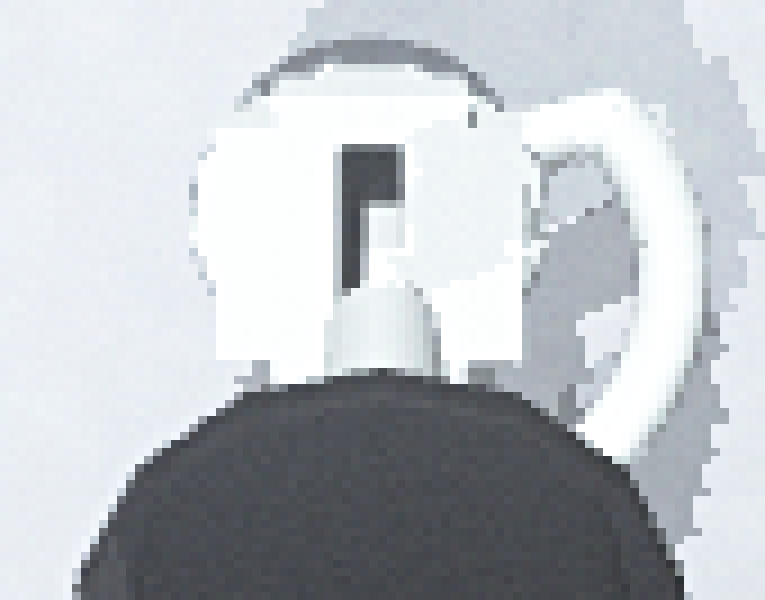

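```bash
cat > rel.py <<'E'
from h import *
import sys
k,cs,rs,cb,rb=sys.argv[1],*map(float,sys.argv[2:6]); y0=float(sys.argv[6]) if len(sys.argv)>6 else 170
w=load("wrist"+k); o=get_obs(); T=toolR(o); zt=o["tool_pos"][2]-95.7
f=lambda c,r,z:(T.T@(onz(w,(c/9+240-.5,r/8+y0-.5),z)-o["tool_pos"]))[:2]
S=f(cs,rs,72)-[9,0];B=f(cb,rb,zt)-[7,0]
print("zt",zt,"slot",S,"blade",B,"shift needed",S-B)
E
python3 rel.py 9 401 118 386.5 200; python3 rel.py 10 372 145 385.5 205
```

```text
zt 81.21536562663492 slot [ 1.23454187 -0.57070847] blade [-2.09776733 -1.74271951] shift needed [3.3323092  1.17201104]
zt 81.21536562663492 slot [ 1.56984301 -0.38202757] blade [0.66067661 0.63605487] shift needed [ 0.9091664  -1.01808245]
```

Request:
{"api": "arm_command", "payload": {
  "series": [
    {"translation": [0.0007, -0.001, 0.003], "turn": 0, "jaw": 1},
    {"translation": [0.0007, -0.001, 0.004], "turn": 0, "jaw": 1},
    {"translation": [0.0007, -0.001, 0.004], "turn": 0, "jaw": 1},
    {"translation": [0.0007, -0.001, 0.004], "turn": 0, "jaw": 1}
  ]
}}

```text
clock: 8.13
tool_pos: [484.1, 245.7, 172.8]
tool_rot: [-0.0, 0.159, 0.987, -0.0]
force: [-0.7, 0.3, -0.4]
opening: 23.5
```

```bash
python3 look.py 11 170
```

```text
8.1833 [484.16416041 245.76127178 172.82867663] [-0.76128955  0.34522411 -1.50513071] [ 0.06778046  0.04633844 -0.01906822]
```

View pics/c11.png

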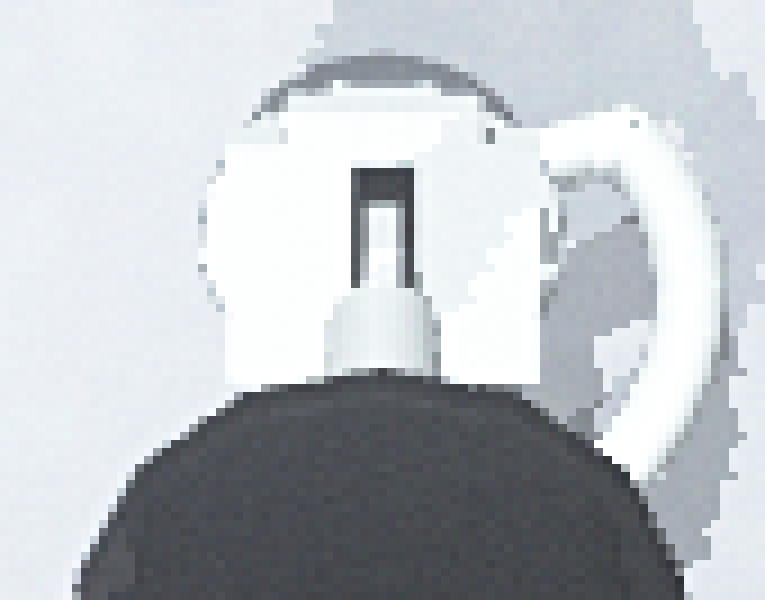

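The blade now sits centred in the slot laterally, at column 384 against the slot's 352–414, and parallel to it. I lower gently.

```bash
python3 rel.py 11 383 168 383.5 203
```

```text
zt 77.12867662692385 slot [0.53079238 0.46566145] blade [0.80863922 0.49521145] shift needed [-0.27784684 -0.02955   ]
```

Request:
{"api": "arm_command", "payload": {
  "series": [
    {"translation": [0, 0, 0.002], "turn": 0, "jaw": 1},
    {"translation": [0, 0, 0.004], "turn": 0, "jaw": 1},
    {"translation": [0, 0, 0.006], "turn": 0, "jaw": 1},
    {"translation": [0, 0, 0.007], "turn": 0, "jaw": 1}
  ]
}}

```text
clock: 8.52
tool_pos: [484.0, 245.7, 165.4]
tool_rot: [-0.0, 0.159, 0.987, -0.0]
force: [0.8, -0.4, -0.4]
opening: 23.1
```

```bash
python3 look.py 12 170
```

```text
8.5667 [484.00655477 245.64104525 165.35181091] [-0.69856647  0.87150881 -0.93631075] [-0.01891775  0.04483127 -0.00862869]
```

View pics/c12.png

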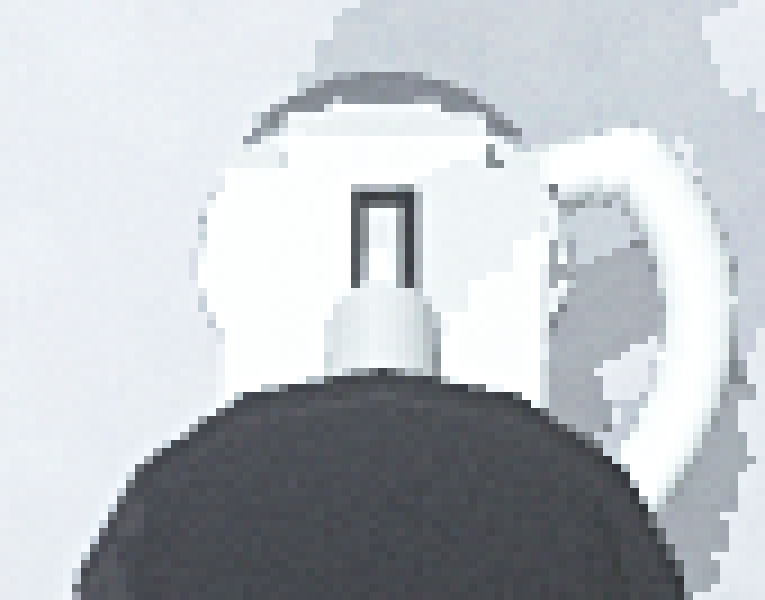

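Request:
{"api": "arm_command", "payload": {
  "series": [
    {"translation": [-0.0002, 0, 0.002], "turn": 0, "jaw": 1},
    {"translation": [-0.0002, 0, 0.004], "turn": 0, "jaw": 1},
    {"translation": [-0.0002, 0, 0.0045], "turn": 0, "jaw": 1},
    {"translation": [-0.0002, 0, 0.0045], "turn": 0, "jaw": 1}
  ]
}}

```text
clock: 8.9
tool_pos: [484.2, 245.6, 161.1]
tool_rot: [-0.0, 0.159, 0.987, -0.0]
force: [-0.6, 1.0, -0.1]
opening: 23.3
```

```bash
python3 look.py 13 170; python3 -c "
from h import *
o=get_obs();print(o['q'])"
```

```text
8.95 [484.3095994  245.60737975 161.19555479] [ 0.09077084  0.63811923 -1.67424785] [ 0.01002458 -0.01679408 -0.01241939]
[-0.58729731  0.47858361  0.01881684  2.0842756  -0.01574434  0.57905173
  0.69452938]
```

View pics/c13.png

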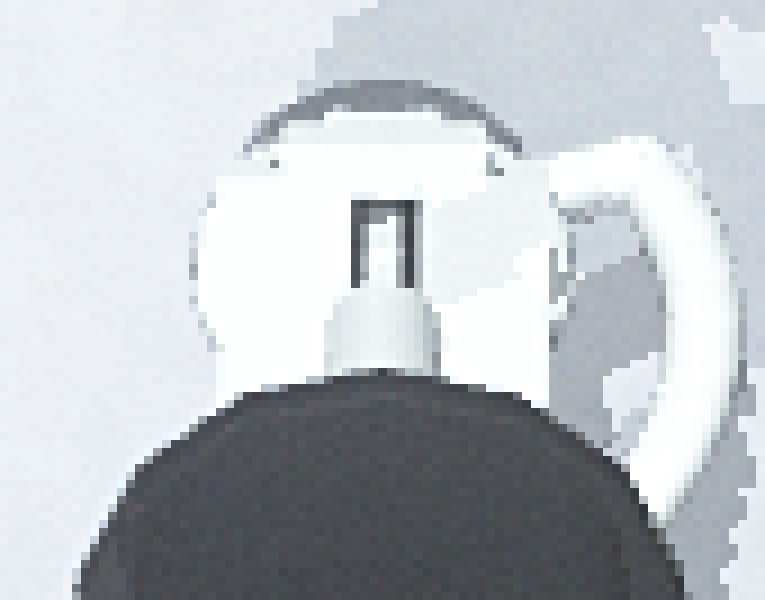

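The blade is about 6.5 mm deep with no contact force. I firm up the grip and begin turning clockwise (+turn).

Request:
{"api": "arm_command", "payload": {
  "series": [
    {"translation": [0, 0, 0], "turn": 0, "jaw": 1},
    {"translation": [0, 0, 0], "turn": 0, "jaw": 1},
    {"translation": [0, 0, 0], "turn": 0.03, "jaw": 1},
    {"translation": [0, 0, 0], "turn": 0.06, "jaw": 1},
    {"translation": [5e-05, -6e-05, 0], "turn": 0.1, "jaw": 1}
  ],
  "force": 100
}}

```text
clock: 9.37
tool_pos: [484.3, 245.6, 161.4]
tool_rot: [0.0, 0.21, 0.978, 0.0]
force: [0.6, -0.3, -0.3]
opening: 23.0
```

```bash
cat > st.py <<'E'
from h import *
o=get_obs();R=toolR(o);y=np.arctan2(R[1,0],R[0,0])-np.pi
y=(y+np.pi)%(2*np.pi)-np.pi
print("t",o["clock"],"p",np.round(o["tool_pos"],2),"yaw",round(y,3),"F",np.round(o["force"],1),"T",np.round(o["wrist_torque"],3),"q7",round(o["q"][6],3),"e7",round(o["effort"][6],3),o["opening"])
E
python3 st.py
```

```text
t 9.3667 p [484.35 245.6  161.38] yaw -0.422 F [ 0.6 -0.3 -0.3] T [0.027 0.004 0.003] q7 0.618 e7 0.733 23.00872489706681
```

Request:
{"api": "arm_command", "payload": {
  "series": [
    {"translation": [0, 0, 0], "turn": 0.04, "jaw": 1},
    {"translation": [0, 0, 0], "turn": 0.08, "jaw": 1},
    {"translation": [5e-05, -6e-05, 0], "turn": 0.12, "jaw": 1},
    {"translation": [0.0001, -0.00012, 0], "turn": 0.15, "jaw": 1},
    {"translation": [0.0001, -0.00012, 0], "turn": 0.15, "jaw": 1}
  ]
}}

```text
clock: 9.78
tool_pos: [484.1, 245.6, 161.3]
tool_rot: [0.0, 0.282, 0.96, -0.0]
force: [0.1, -0.3, -0.7]
opening: 23.1
```

```bash
python3 st.py
```

```text
t 9.7833 p [484.13 245.6  161.33] yaw -0.571 F [ 0.1 -0.3 -0.7] T [-0.123 -0.026  0.037] q7 0.508 e7 -0.498 23.10537165682093
```

Request:
{"api": "arm_command", "payload": {
  "series": [
    {"translation": [0, 0, 0], "turn": 0.03, "jaw": 1},
    {"translation": [0, 0, 0], "turn": 0.06, "jaw": 1},
    {"translation": [5e-05, -6e-05, 0], "turn": 0.09, "jaw": 1},
    {"translation": [0.0001, -0.0001, 0], "turn": 0.12, "jaw": 1},
    {"translation": [0.0001, -0.0001, 0], "turn": 0.12, "jaw": 1}
  ]
}}

```text
clock: 10.2
tool_pos: [484.0, 245.6, 161.3]
tool_rot: [0.0, 0.339, 0.941, 0.0]
force: [0.3, -0.1, -0.3]
opening: 23.1
```

```bash
python3 st.py; python3 look.py 14
```

```text
t 10.2 p [484.02 245.57 161.31] yaw -0.691 F [ 0.3 -0.1 -0.3] T [-0.022  0.021  0.01 ] q7 0.419 e7 -0.449 23.14912802442346
10.25 [484.03174234 245.57739775 161.33452576] [ 0.03795802 -0.49073865  0.13841052] [-0.02900408  0.01612639  0.02016605]
```

View pics/c14.png

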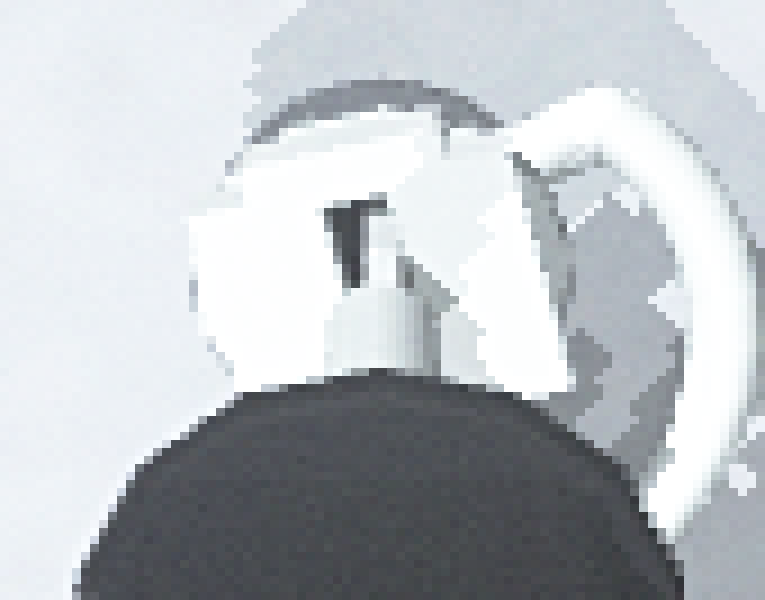

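```bash
cat > tq.py <<'E'
from h import *
T=[];F=[]
for i in range(6):
    T.append(get_obs()["wrist_torque"]);F.append(get_obs()["force"]);capture("wrist")
print("Tz mean",np.mean(T,0).round(3),"sd",np.std(T,0).round(3),"F",np.mean(F,0).round(1))
exec(open("st.py").read())
E
python3 tq.py
```

```text
Tz mean [-0.051 -0.047  0.037] sd [0.019 0.035 0.011] F [ 0.4 -0.  -0.5]
t 10.55 p [484.02 245.53 161.31] yaw -0.689 F [-0.6  0.5  0.3] T [-0.058 -0.033  0.081] q7 0.422 e7 -0.048 23.088336640654372
```

Request:
{"api": "arm_command", "payload": {
  "series": [
    {"translation": [0, 0, 0], "turn": 0.03, "jaw": 1},
    {"translation": [0, 0, 0], "turn": 0.06, "jaw": 1},
    {"translation": [5e-05, -6e-05, 0], "turn": 0.09, "jaw": 1},
    {"translation": [0.0001, -0.0001, 0], "turn": 0.12, "jaw": 1},
    {"translation": [0.0001, -0.0001, 0], "turn": 0.12, "jaw": 1}
  ]
}}

```text
clock: 10.97
tool_pos: [483.9, 245.6, 161.3]
tool_rot: [0.0, 0.395, 0.919, 0.0]
force: [0.0, -0.4, 0.6]
opening: 22.7
```

```bash
python3 tq.py
```

```text
Tz mean [-0.076 -0.092  0.043] sd [0.018 0.029 0.022] F [ 0.3 -0.1 -0.2]
t 11.2667 p [483.92 245.53 161.31] yaw -0.809 F [1.2 0.3 0.1] T [-0.005 -0.167  0.022] q7 0.333 e7 -0.05 22.990756147476866
```

Request:
{"api": "arm_command", "payload": {
  "series": [
    {"translation": [0, 0, 0], "turn": 0.03, "jaw": 1},
    {"translation": [0, 0, 0], "turn": 0.06, "jaw": 1},
    {"translation": [5e-05, -6e-05, 0], "turn": 0.09, "jaw": 1},
    {"translation": [0.0001, -0.0001, 0], "turn": 0.12, "jaw": 1},
    {"translation": [0.0001, -0.0001, 0], "turn": 0.12, "jaw": 1}
  ]
}}

```text
clock: 11.68
tool_pos: [483.8, 245.5, 161.3]
tool_rot: [0.0, 0.449, 0.893, 0.0]
force: [0.5, -0.1, 0.1]
opening: 22.9
```

```bash
python3 tq.py; python3 look.py 15
```

```text
Tz mean [-0.07  -0.197  0.035] sd [0.028 0.034 0.01 ] F [ 0.5 -0.1  0.2]
t 11.9833 p [483.78 245.54 161.32] yaw -0.929 F [ 0.  -0.3  0.9] T [ 0.006 -0.224  0.091] q7 0.246 e7 -0.051 23.047988400468324
12.0333 [483.77900251 245.55454199 161.3065697 ] [ 0.26863168  0.20694127 -0.04727546] [-0.02830112 -0.27529296  0.04904672]
```

View pics/wrist15.png

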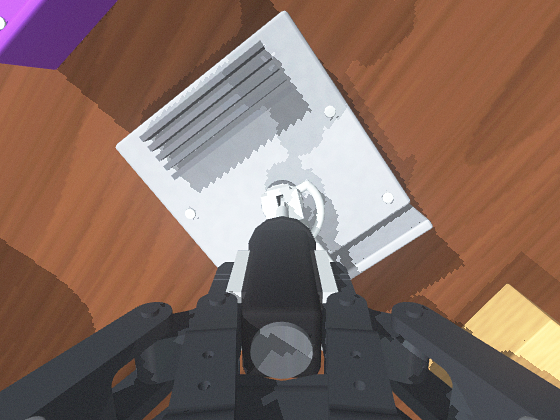

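Request:
{"api": "arm_command", "payload": {
  "series": [
    {"translation": [0, 0, 0], "turn": 0.03, "jaw": 1},
    {"translation": [0, 0, 0], "turn": 0.06, "jaw": 1},
    {"translation": [5e-05, -6e-05, 0], "turn": 0.09, "jaw": 1},
    {"translation": [0.0001, -0.0001, 0], "turn": 0.1, "jaw": 1},
    {"translation": [0.0001, -0.0001, 0], "turn": 0.1, "jaw": 1}
  ]
}}

```text
clock: 12.45
tool_pos: [483.7, 245.6, 161.3]
tool_rot: [0.0, 0.492, 0.87, 0.0]
force: [1.1, -0.3, 0.0]
opening: 23.1
```

```bash
python3 tq.py
```

```text
Tz mean [-0.053 -0.382  0.116] sd [0.022 0.019 0.012] F [ 1.2 -0.2 -0.1]
t 12.75 p [483.67 245.57 161.31] yaw -1.029 F [ 1.1 -0.5  0.5] T [ 0.038 -0.342  0.115] q7 0.173 e7 -0.121 22.80343573153619
```

Request:
{"api": "arm_command", "payload": {
  "series": [
    {"translation": [0, 0, 0], "turn": 0.03, "jaw": 1},
    {"translation": [0, 0, 0], "turn": 0.06, "jaw": 1},
    {"translation": [5e-05, -6e-05, 0], "turn": 0.09, "jaw": 1},
    {"translation": [0.0001, -0.0001, 0], "turn": 0.1, "jaw": 1},
    {"translation": [0.0001, -0.0001, 0], "turn": 0.1, "jaw": 1}
  ]
}}

```text
clock: 13.17
tool_pos: [483.6, 245.6, 161.3]
tool_rot: [0.0, 0.535, 0.845, 0.0]
force: [1.3, 0.7, -0.4]
opening: 22.5
```

```bash
python3 tq.py; python3 look.py 16
```

```text
Tz mean [-0.026 -0.572  0.232] sd [0.03  0.02  0.038] F [ 1.8  0.2 -0.2]
t 13.4667 p [483.55 245.6  161.32] yaw -1.129 F [1.2 0.6 0.4] T [ 0.006 -0.629  0.297] q7 0.1 e7 -0.231 23.14145288175017
13.5167 [483.57867785 245.59864586 161.34028509] [ 2.27158506  0.45740164 -0.33115484] [-0.01037868 -0.61646618  0.220965  ]
```

View pics/c16.png

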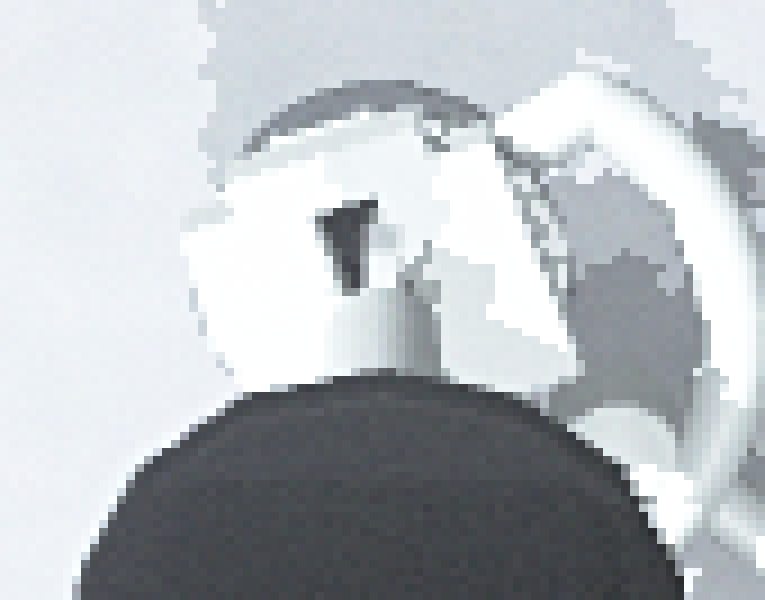

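Request:
{"api": "arm_command", "payload": {
  "series": [
    {"translation": [0, 0, 0], "turn": 0.02, "jaw": 1},
    {"translation": [5e-05, -5e-05, 0], "turn": 0.04, "jaw": 1},
    {"translation": [5e-05, -5e-05, 0], "turn": 0.06, "jaw": 1},
    {"translation": [5e-05, -5e-05, 0], "turn": 0.06, "jaw": 1}
  ]
}}

```text
clock: 13.85
tool_pos: [483.4, 245.6, 161.3]
tool_rot: [0.0, 0.561, 0.828, 0.0]
force: [2.2, 0.0, -0.3]
opening: 23.1
```

```bash
python3 tq.py
```

```text
Tz mean [-0.01  -0.756  0.218] sd [0.025 0.024 0.033] F [ 2.7 -0.1  0.1]
t 14.15 p [483.46 245.62 161.34] yaw -1.189 F [ 2.4 -0.7  0.8] T [ 0.013 -0.798  0.236] q7 0.056 e7 -0.216 23.197255761560015
```

Request:
{"api": "arm_command", "payload": {
  "series": [
    {"translation": [0, 0, 0], "turn": 0.02, "jaw": 1},
    {"translation": [5e-05, -5e-05, 0], "turn": 0.04, "jaw": 1},
    {"translation": [5e-05, -5e-05, 0], "turn": 0.06, "jaw": 1},
    {"translation": [5e-05, -5e-05, 0], "turn": 0.06, "jaw": 1}
  ]
}}

```text
clock: 14.48
tool_pos: [483.4, 245.6, 161.3]
tool_rot: [0.0, 0.585, 0.811, 0.0]
force: [2.5, 0.5, 0.7]
opening: 23.1
```

```bash
python3 tq.py; python3 look.py 17; python3 - <<'E'
from h import *
s=snap("scene","17");s0=load("scene0");s9=load("scene9")
f=lambda q:cv2.resize(q["frame"][125:215,290:375],None,fx=4.5,fy=5.5,interpolation=cv2.INTER_CUBIC)
cv2.imwrite("pics/d17.png",np.hstack([f(s9),f(s)]))
E
```

```text
Tz mean [-0.055 -0.914  0.198] sd [0.025 0.032 0.026] F [3.1 0.1 0.2]
t 14.7833 p [483.38 245.63 161.33] yaw -1.249 F [ 3.  -1.2  0.6] T [ 0.008 -0.895  0.251] q7 0.012 e7 -0.203 23.058583972299324
14.8333 [483.38174613 245.61869844 161.34716648] [ 2.28594858 -0.21992863  0.06802325] [-0.06045687 -0.94729244  0.213508  ]
```

View pics/d17.png

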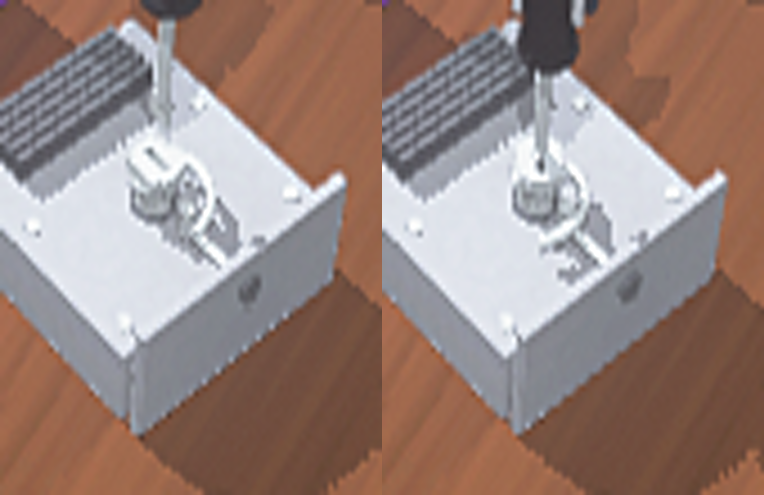

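View pics/wrist17.png

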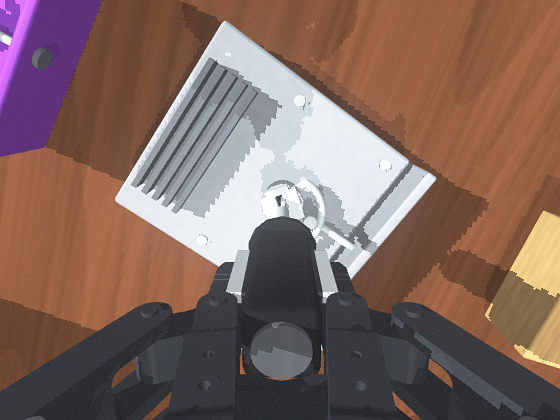

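Request:
{"api": "arm_command", "payload": {
  "series": [
    {"translation": [0, 0.0001, 0], "turn": 0.03, "jaw": 1},
    {"translation": [-0.0001, 0.0002, 0], "turn": 0.06, "jaw": 1},
    {"translation": [-0.0001, 0.0003, 0], "turn": 0.08, "jaw": 1},
    {"translation": [-0.0001, 0.0003, 0], "turn": 0.08, "jaw": 1}
  ]
}}

```text
clock: 15.22
tool_pos: [483.4, 245.6, 161.3]
tool_rot: [-0.0, 0.617, 0.787, -0.0]
force: [2.5, -0.9, 1.1]
opening: 23.1
```

```bash
python3 tq.py
```

```text
Tz mean [-0.077 -0.566  0.228] sd [0.016 0.047 0.013] F [ 1.9 -0.   1.7]
t 15.5167 p [483.5  245.63 161.3 ] yaw -1.329 F [ 1.  -0.   2.3] T [-0.088 -0.522  0.232] q7 -0.045 e7 -0.224 22.84749460614398
```

Request:
{"api": "arm_command", "payload": {
  "series": [
    {"translation": [0, 0.0001, 0], "turn": 0.03, "jaw": 1},
    {"translation": [0, 0.0002, 0], "turn": 0.06, "jaw": 1},
    {"translation": [0, 0.0002, 0], "turn": 0.08, "jaw": 1},
    {"translation": [0, 0.0002, 0], "turn": 0.08, "jaw": 1}
  ]
}}

```text
clock: 15.85
tool_pos: [483.6, 245.6, 161.3]
tool_rot: [-0.0, 0.648, 0.761, -0.0]
force: [0.1, 0.4, 2.6]
opening: 23.1
```

```bash
python3 tq.py; python3 look.py 18
```

```text
Tz mean [-0.097 -0.083  0.245] sd [0.021 0.062 0.033] F [-0.1 -0.3  2.9]
t 16.15 p [483.58 245.62 161.25] yaw -1.409 F [-0.2  0.1  3. ] T [-0.086  0.007  0.221] q7 -0.103 e7 -0.24 22.831532062725678
16.2 [483.61574348 245.62948934 161.24994772] [ 0.62596052 -0.39128099  2.55958229] [-0.10854581  0.05051742  0.27027671]
```

View pics/wrist18.png

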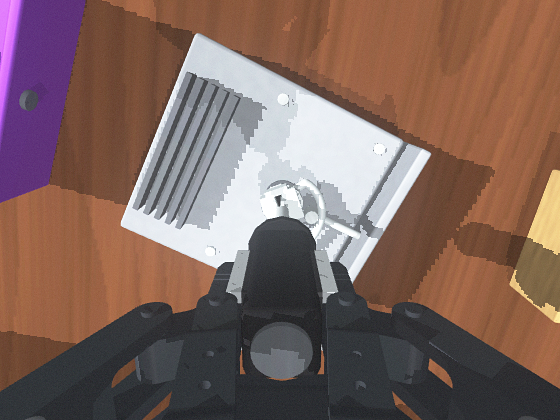

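Request:
{"api": "arm_command", "payload": {
  "series": [
    {"translation": [0, 0, 0], "turn": 0.02, "jaw": 1},
    {"translation": [0, 0, 0], "turn": 0.04, "jaw": 1},
    {"translation": [0, 0, 0], "turn": 0.05, "jaw": 1},
    {"translation": [0, 0, 0], "turn": 0.05, "jaw": 1}
  ]
}}

```text
clock: 16.53
tool_pos: [483.6, 245.7, 161.3]
tool_rot: [-0.0, 0.667, 0.745, -0.0]
force: [-0.6, -0.2, 2.7]
opening: 22.8
```

```bash
python3 tq.py
```

```text
Tz mean [-0.081  0.273  0.24 ] sd [0.028 0.029 0.037] F [-1.  -0.2  3.1]
t 16.8333 p [483.64 245.62 161.25] yaw -1.459 F [-0.9 -0.   3.2] T [-0.044  0.349  0.223] q7 -0.139 e7 -0.232 23.125215288364167
```

Request:
{"api": "arm_command", "payload": {
  "series": [
    {"translation": [0, 0, 0], "turn": 0.02, "jaw": 1},
    {"translation": [0, 0, 0], "turn": 0.04, "jaw": 1},
    {"translation": [0, 0, 0], "turn": 0.05, "jaw": 1},
    {"translation": [0, 0, 0], "turn": 0.05, "jaw": 1}
  ]
}}

```text
clock: 17.17
tool_pos: [483.6, 245.7, 161.2]
tool_rot: [-0.0, 0.685, 0.728, -0.0]
force: [-1.0, -0.4, 3.6]
opening: 23.0
```

```bash
python3 tq.py; python3 look.py 19;python3 - <<'E'
from h import *
w=load("wrist19");w1=load("wrist17")
g=lambda q:cv2.resize(q["frame"][110:280,330:450],None,fx=3.2,fy=3.2,interpolation=cv2.INTER_CUBIC)
cv2.imwrite("pics/g19.png",np.hstack([g(w1),g(w)]))
E
```

```text
Tz mean [-0.07   0.478  0.282] sd [0.029 0.026 0.019] F [-1.4 -0.2  3.4]
t 17.4667 p [483.72 245.64 161.26] yaw -1.509 F [-1.7 -0.1  2.4] T [-0.078  0.482  0.232] q7 -0.175 e7 -0.252 23.131299755265232
17.5167 [483.70685813 245.64613917 161.26628492] [-1.62167313  0.35513678  2.46783196] [-0.08242486  0.54964854  0.27931883]
```

View pics/g19.png

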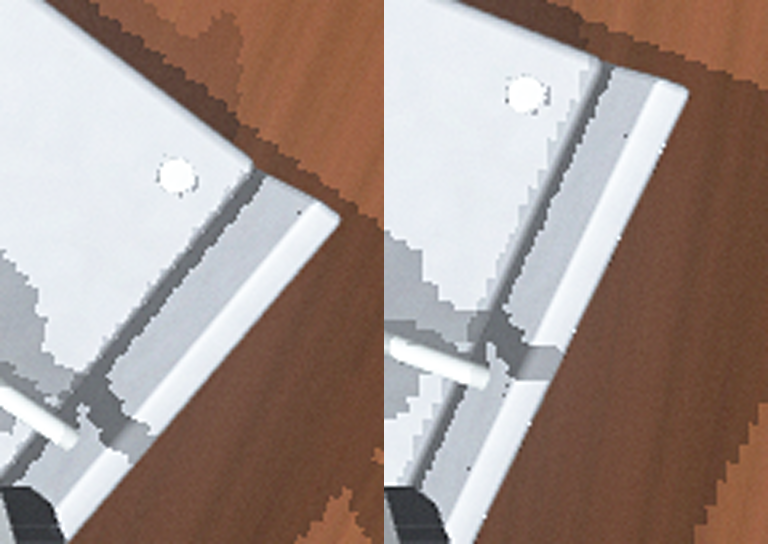

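```bash
python3 - <<'E'
from h import *
ex=np.array([np.cos(-.295),np.sin(-.295)])
f=lambda p:((p[0]+.5)/3.2+330-.5,(p[1]+.5)/3.2+110-.5)
c0=np.array([483.5,246.4])
for k,e,o in [("17",[(254,168),(150,300)],[(338,216),(190,400)]),("19",[(214,64),(140,240)],[(303,94),(176,360)])]:
    w=load("wrist"+k)
    print(k,[ (onz(w,f(p),45)[:2]-c0)@ex for p in e],[(onz(w,f(p),66)[:2]-c0)@ex-8 for p in o])
E
```

```text
17 [np.float64(58.69469472635516), np.float64(59.34429671322624)] [np.float64(63.288981530863424), np.float64(64.57180880862433)]
19 [np.float64(57.779661879898995), np.float64(59.02725204579913)] [np.float64(62.341980232906806), np.float64(62.377731779608354)]
```

Request:
{"api": "arm_command", "payload": {
  "series": [
    {"translation": [0, -0.0001, 0], "turn": 0.03, "jaw": 1},
    {"translation": [0, -0.0002, 0], "turn": 0.06, "jaw": 1},
    {"translation": [0, -0.0002, 0], "turn": 0.08, "jaw": 1},
    {"translation": [0, -0.0002, 0], "turn": 0.08, "jaw": 1}
  ]
}}

```text
clock: 17.85
tool_pos: [483.6, 245.7, 161.3]
tool_rot: [0.0, 0.714, 0.7, -0.0]
force: [-0.4, -0.4, 2.5]
opening: 22.9
```

```bash
python3 tq.py
```

```text
Tz mean [-0.056  0.469  0.267] sd [0.018 0.009 0.035] F [-1.4 -0.2  2.3]
t 18.15 p [483.62 245.67 161.29] yaw -1.589 F [-1.3 -0.2  1.9] T [-0.018  0.452  0.272] q7 -0.233 e7 -0.251 22.730038303442925
```

Request:
{"api": "arm_command", "payload": {
  "series": [
    {"translation": [0, -0.0001, 0], "turn": 0.02, "jaw": 1},
    {"translation": [0, -0.0002, 0], "turn": 0.04, "jaw": 1},
    {"translation": [0, -0.0002, 0], "turn": 0.06, "jaw": 1},
    {"translation": [0, -0.0002, 0], "turn": 0.06, "jaw": 1}
  ]
}}

```text
clock: 18.48
tool_pos: [483.5, 245.7, 161.3]
tool_rot: [0.0, 0.735, 0.678, 0.0]
force: [-0.7, 0.2, 2.4]
opening: 22.6
```

```bash
python3 tq.py; python3 look.py 20;python3 - <<'E'
from h import *
w=load("wrist20")
cv2.imwrite("pics/g20.png",cv2.resize(w["frame"][110:280,330:450],None,fx=3.2,fy=3.2,interpolation=cv2.INTER_CUBIC))
E
```

```text
Tz mean [-0.028  0.26   0.232] sd [0.037 0.031 0.033] F [-0.6  0.1  1.8]
t 18.7833 p [483.49 245.68 161.3 ] yaw -1.649 F [-1.3  0.5  0.7] T [0.033 0.204 0.186] q7 -0.277 e7 -0.231 23.13914978420101
18.8333 [483.49819545 245.6463819  161.29637985] [-1.41025094  0.23801169  1.11074881] [0.00584297 0.22808344 0.29326764]
```

View pics/g20.png

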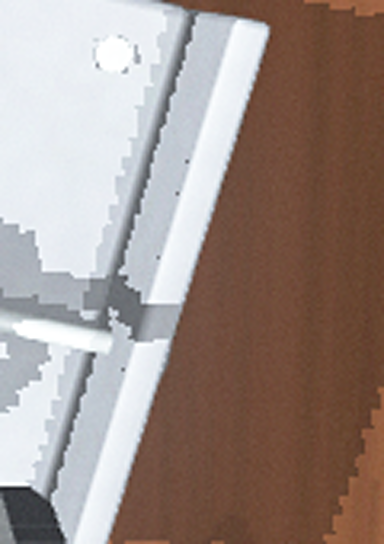

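View pics/c20.png

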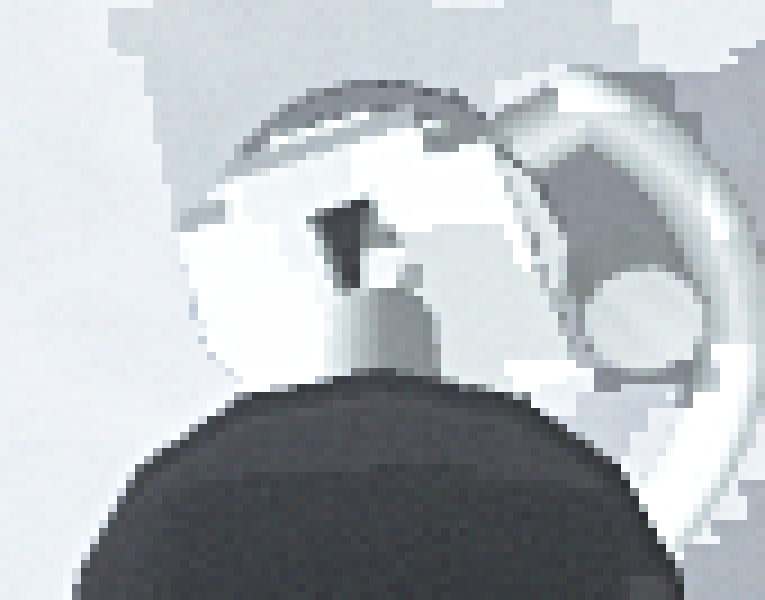

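The bolt head sits inside the cam hook and the gap is shrinking. Torque is steady at 0.23–0.25, so it is still drawing in.

Request:
{"api": "arm_command", "payload": {
  "series": [
    {"translation": [0, 0, 0], "turn": 0.02, "jaw": 1},
    {"translation": [0, 0, 0], "turn": 0.04, "jaw": 1},
    {"translation": [0, -0.0001, 0], "turn": 0.06, "jaw": 1},
    {"translation": [0, -0.0001, 0], "turn": 0.06, "jaw": 1}
  ]
}}

```text
clock: 19.17
tool_pos: [483.4, 245.8, 161.3]
tool_rot: [0.0, 0.755, 0.656, 0.0]
force: [-0.2, -0.4, 1.6]
opening: 22.7
```

```bash
python3 tq.py
```

```text
Tz mean [0.009 0.037 0.263] sd [0.061 0.027 0.02 ] F [-0.4  0.2  1.1]
t 19.4667 p [483.41 245.69 161.31] yaw -1.709 F [0.6 0.8 1.3] T [ 0.004 -0.02   0.238] q7 -0.32 e7 -0.271 23.30514111854743
```

Request:
{"api": "arm_command", "payload": {
  "series": [
    {"translation": [0, 0, 0], "turn": 0.02, "jaw": 1},
    {"translation": [0, 0, 0], "turn": 0.04, "jaw": 1},
    {"translation": [0, -0.0001, 0], "turn": 0.05, "jaw": 1},
    {"translation": [0, -0.0001, 0], "turn": 0.05, "jaw": 1}
  ]
}}

```text
clock: 19.8
tool_pos: [483.3, 245.7, 161.3]
tool_rot: [0.0, 0.771, 0.637, 0.0]
force: [0.9, -0.1, 1.7]
opening: 23.1
```

```bash
python3 tq.py
```

```text
Tz mean [ 0.008 -0.117  0.268] sd [0.035 0.042 0.026] F [0.9 0.2 1.1]
t 20.1 p [483.32 245.71 161.31] yaw -1.759 F [ 0.9 -0.2  1.1] T [ 0.046 -0.176  0.246] q7 -0.356 e7 -0.258 22.544177814877454
```

Request:
{"api": "arm_command", "payload": {
  "series": [
    {"translation": [0, 0, 0], "turn": 0.02, "jaw": 1},
    {"translation": [0, 0, 0], "turn": 0.04, "jaw": 1},
    {"translation": [0, 0, 0], "turn": 0.04, "jaw": 1}
  ]
}}

```text
clock: 20.35
tool_pos: [483.3, 245.7, 161.3]
tool_rot: [0.0, 0.784, 0.621, 0.0]
force: [0.5, -0.9, 1.5]
opening: 22.7
```

```bash
python3 tq.py; python3 look.py 21;python3 - <<'E'
from h import *
w=load("wrist21")
cv2.imwrite("pics/g21.png",cv2.resize(w["frame"][80:250,330:450],None,fx=3.2,fy=3.2,interpolation=cv2.INTER_CUBIC))
E
```

```text
Tz mean [ 0.012 -0.247  0.277] sd [0.031 0.04  0.022] F [0.8 0.2 1.5]
t 20.65 p [483.28 245.72 161.31] yaw -1.799 F [ 1.9 -1.1  0.3] T [ 0.053 -0.319  0.247] q7 -0.385 e7 -0.272 22.99767029717304
20.7 [483.31197769 245.69852176 161.32275696] [ 0.90840388 -0.13761876  0.3296869 ] [ 0.06679287 -0.29448397  0.26934199]
```

View pics/g21.png

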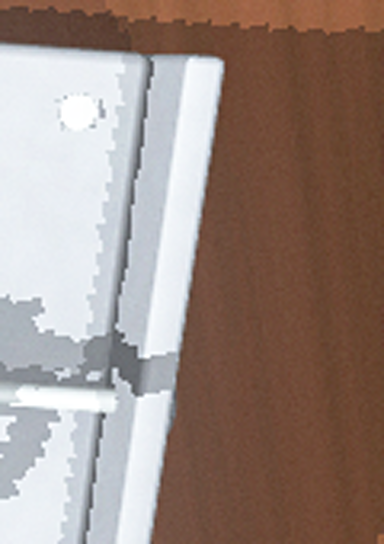

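Request:
{"api": "arm_command", "payload": {
  "series": [
    {"translation": [0, 0, 0], "turn": 0.02, "jaw": 1},
    {"translation": [0, 0.0001, 0], "turn": 0.04, "jaw": 1},
    {"translation": [0, 0.0001, 0], "turn": 0.04, "jaw": 1}
  ]
}}

```text
clock: 20.95
tool_pos: [483.3, 245.7, 161.3]
tool_rot: [0.0, 0.796, 0.606, 0.0]
force: [1.2, -0.4, 0.8]
opening: 22.7
```

```bash
python3 tq.py
```

```text
Tz mean [ 0.122 -0.206  0.328] sd [0.02  0.035 0.019] F [0.8 0.4 1.4]
t 21.25 p [483.29 245.7  161.3 ] yaw -1.839 F [0.2 0.5 1.2] T [ 0.099 -0.212  0.353] q7 -0.413 e7 -0.346 22.95870264960151
```

Request:
{"api": "arm_command", "payload": {
  "series": [
    {"translation": [0, 0, 0], "turn": 0.02, "jaw": 1},
    {"translation": [0, 0, 0], "turn": 0.04, "jaw": 1},
    {"translation": [0, 0, 0], "turn": 0.04, "jaw": 1}
  ]
}}

```text
clock: 21.5
tool_pos: [483.3, 245.7, 161.3]
tool_rot: [-0.0, 0.808, 0.59, 0.0]
force: [0.2, 0.8, 2.0]
opening: 22.9
```

```bash
python3 tq.py; python3 look.py 22;python3 - <<'E'
from h import *
w=load("wrist22")
cv2.imwrite("pics/g22.png",cv2.resize(w["frame"][80:250,330:450],None,fx=3.2,fy=3.2,interpolation=cv2.INTER_CUBIC))
E
```

```text
Tz mean [ 0.172 -0.217  0.389] sd [0.041 0.021 0.039] F [0.4 0.7 1.8]
t 21.8 p [483.34 245.68 161.32] yaw -1.879 F [1.3 0.6 1.6] T [ 0.204 -0.179  0.344] q7 -0.442 e7 -0.37 22.820616624226307
21.85 [483.31530845 245.67700233 161.30426779] [0.81838984 0.14130872 0.91010933] [ 0.27263267 -0.19114737  0.36256919]
```

View pics/g22.png

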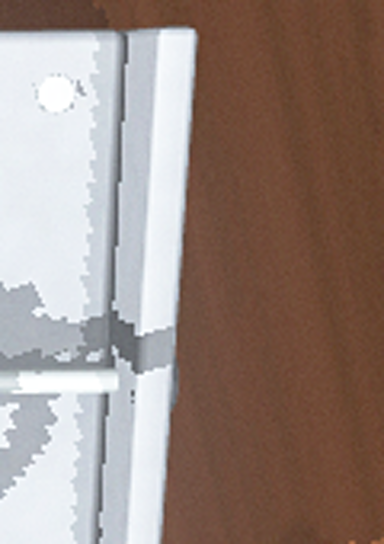

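Torque climbed from a plateau of about 0.27 to 0.33–0.38, and the gap line has closed, so the panel is home and snug. I stop here and unwind to free the blade.

Request:
{"api": "arm_command", "payload": {
  "series": [
    {"translation": [0, 0, 0], "turn": -0.04, "jaw": 1},
    {"translation": [0, 0, 0], "turn": -0.08, "jaw": 1},
    {"translation": [0, 0, 0], "turn": -0.12, "jaw": 1},
    {"translation": [0, 0, 0], "turn": -0.12, "jaw": 1}
  ]
}}

```text
clock: 22.18
tool_pos: [483.4, 245.3, 161.3]
tool_rot: [0.0, 0.77, 0.638, 0.0]
force: [-0.1, -0.1, 0.9]
opening: 23.2
```

```bash
python3 tq.py
```

```text
Tz mean [-0.141 -0.325  0.109] sd [0.071 0.043 0.03 ] F [ 0.8 -0.4  1.2]
t 22.4833 p [483.37 245.48 161.28] yaw -1.76 F [ 1.2 -1.   1.6] T [-0.272 -0.387  0.118] q7 -0.357 e7 -0.112 22.892976639696588
```

Request:
{"api": "arm_command", "payload": {
  "series": [
    {"translation": [0, 0, 0], "turn": -0.04, "jaw": 1},
    {"translation": [0, 0, 0], "turn": -0.08, "jaw": 1},
    {"translation": [0, 0, 0], "turn": -0.12, "jaw": 1},
    {"translation": [0, 0, 0], "turn": -0.12, "jaw": 1}
  ]
}}

```text
clock: 22.82
tool_pos: [483.2, 245.7, 161.2]
tool_rot: [-0.0, 0.73, 0.683, -0.0]
force: [0.7, -0.9, -0.5]
opening: 22.6
```

```bash
python3 tq.py; python3 look.py 23;python3 - <<'E'
from h import *
w=load("wrist23")
cv2.imwrite("pics/g23.png",cv2.resize(w["frame"][80:250,330:450],None,fx=3.2,fy=3.2,interpolation=cv2.INTER_CUBIC))
E
```

```text
Tz mean [-0.032 -0.299 -0.004] sd [0.047 0.034 0.022] F [ 1.3 -0.6 -0.7]
t 23.1167 p [483.24 245.66 161.21] yaw -1.64 F [ 1.7  0.  -1.2] T [-0.043 -0.281 -0.002] q7 -0.27 e7 -0.019 23.054242728539847
23.1667 [483.21625803 245.67299862 161.20163252] [ 0.94279113 -0.39151724 -0.76733109] [-0.01813745 -0.27006504  0.03517668]
```

View pics/g23.png

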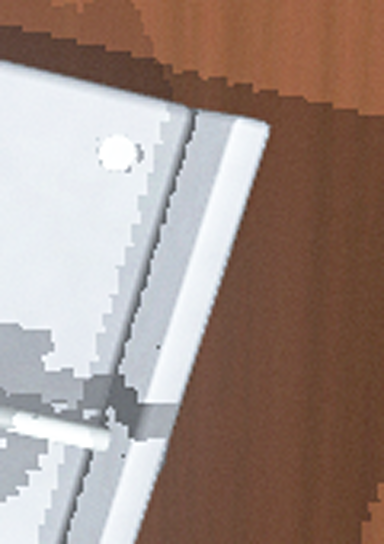

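View pics/c23.png

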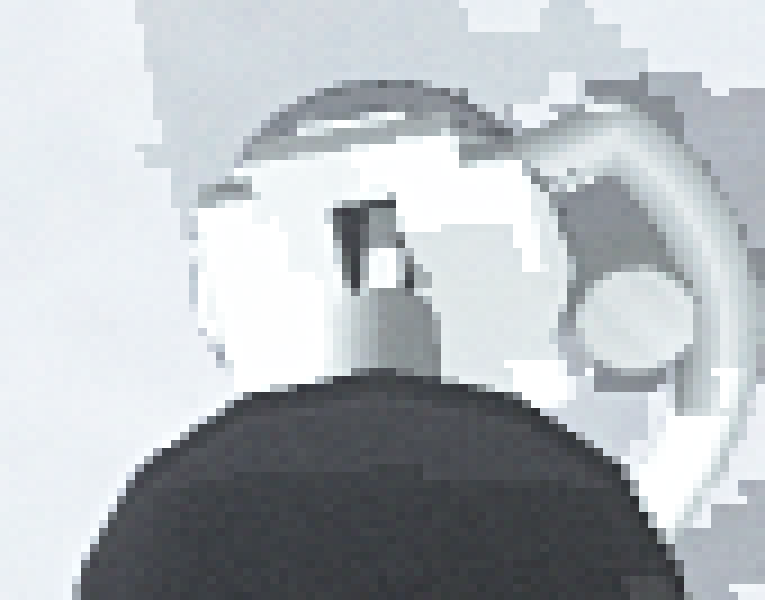

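The blade is free (torque about 0) and the gap stays closed. I withdraw straight up.

Request:
{"api": "arm_command", "payload": {
  "series": [
    {"translation": [0, 0, 0], "turn": -0.04, "jaw": 1},
    {"translation": [0, 0, -0.004], "turn": -0.04, "jaw": 1},
    {"translation": [0, 0, -0.01], "turn": -0.04, "jaw": 1},
    {"translation": [0, 0, -0.02], "turn": -0.04, "jaw": 1},
    {"translation": [0, 0, -0.04], "turn": -0.04, "jaw": 1}
  ]
}}

```text
clock: 23.58
tool_pos: [482.2, 245.2, 201.0]
tool_rot: [-0.0, 0.717, 0.697, -0.002]
force: [-0.2, 0.9, -1.5]
opening: 22.7
```

```bash
python3 st.py; python3 look.py 24; python3 - <<'E'
from h import *
s=snap("scene","24");s9=load("scene9")
f=lambda q:cv2.resize(q["frame"][125:215,290:375],None,fx=4.5,fy=5.5,interpolation=cv2.INTER_CUBIC)
cv2.imwrite("pics/d24.png",np.hstack([f(s9),f(s)]))
E
```

```text
t 23.5833 p [482.17 245.2  200.96] yaw -1.6 F [-0.2  0.9 -1.5] T [ 0.007 -0.007 -0.046] q7 -0.281 e7 0.554 22.72928713386649
23.6333 [484.12391922 245.72943842 205.19326985] [1.36346636 0.45098853 0.58906271] [ 0.03539023 -0.12684405 -0.00515658]
```

View pics/d24.png

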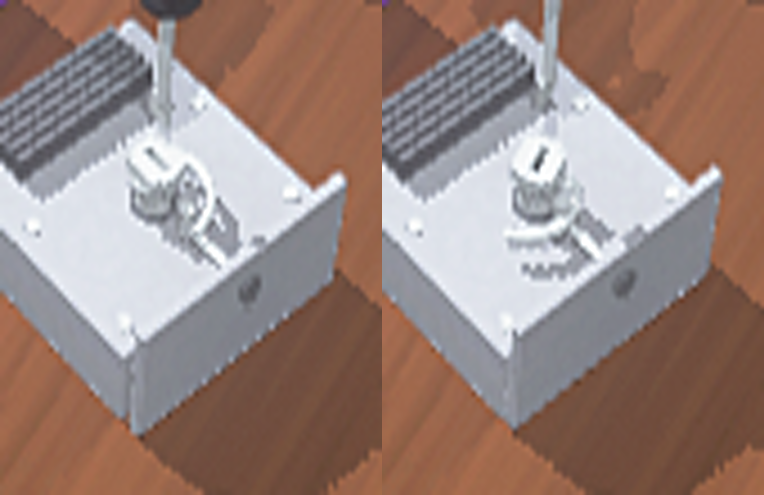

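View pics/wrist24.png

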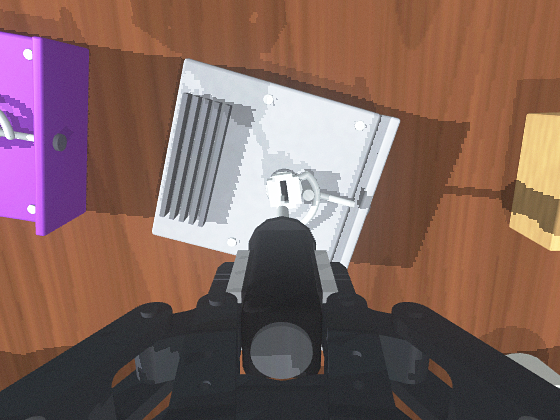

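The panel sits flush in the scene crop on the right, and the slot has turned about 1.2 rad. I measure the hole centre from the earlier wrist8 view.

```bash
python3 - <<'E'
from h import *
w=load("wrist8")
c=[onz(w,(x/5.1+240-.5,y/5.1+160-.5),85) for x,y in [(172,46),(298,104),(241,215),(122,168)]]
for p in c: print(p)
print(np.mean(c,0)); P=np.array(c); print([np.linalg.norm(P[i]-P[(i+1)%4]) for i in range(4)])
o=get_obs();T=toolR(o)
tip=T@np.array([0.7,0.5,0]);print("tip offset world",tip)
go([523.3-tip[0],-166.8-tip[1],245])
E
```

```text
[ 507.90320911 -172.66779797   85.        ]
[ 517.51720511 -152.02897861   85.        ]
[ 536.4956926  -161.27276845   85.        ]
[ 528.42402475 -181.0471652    85.        ]
[ 522.58503289 -166.75417756   85.        ]
[np.float64(22.768174788847276), np.float64(21.10996537566943), np.float64(21.3583376858061), np.float64(22.165686769118636)]
tip offset world [0.5202115  0.68510628 0.003062  ]
shift m [-0.4121  0.0506 -0.0416] dist 417.2926348404887
tool x yaw 1.5416112033856648 y yaw -0.029191801788561247 z [ 0.0029662   0.00221707 -0.99999314]
```

Request:
{"api": "arm_command", "payload": {
  "series": [
    {"translation": [0, 0, -0.03], "turn": 0, "jaw": 1},
    {"translation": [-0.02, 0.002, -0.042], "turn": 0, "jaw": 1},
    {"translation": [-0.055, 0.006, -0.042], "turn": 0, "jaw": 1},
    {"translation": [-0.09, 0.01, -0.042], "turn": 0, "jaw": 1},
    {"translation": [-0.125, 0.015, -0.042], "turn": 0, "jaw": 1}
  ]
}}

```text
clock: 24.1
tool_pos: [494.3, 118.8, 243.9]
tool_rot: [-0.0, 0.717, 0.697, 0.0]
force: [0.7, -1.0, -0.9]
opening: 22.8
```

Request:
{"api": "arm_command", "payload": {
  "series": [
    {"translation": [-0.035, 0.004, 0], "turn": 0, "jaw": 1},
    {"translation": [-0.07, 0.009, 0], "turn": 0, "jaw": 1},
    {"translation": [-0.105, 0.013, 0], "turn": 0, "jaw": 1},
    {"translation": [-0.14, 0.017, 0], "turn": 0, "jaw": 1},
    {"translation": [-0.175, 0.021, 0], "turn": 0, "jaw": 1}
  ]
}}

```text
clock: 24.52
tool_pos: [510.3, -57.3, 243.7]
tool_rot: [-0.0, 0.717, 0.697, 0.0]
force: [0.3, 0.9, 0.0]
opening: 22.8
```

Request:
{"api": "arm_command", "payload": {
  "series": [
    {"translation": [-0.035, 0.004, 0], "turn": 0, "jaw": 1},
    {"translation": [-0.07, 0.009, 0], "turn": 0, "jaw": 1},
    {"translation": [-0.1, 0.013, 0], "turn": 0, "jaw": 1},
    {"translation": [-0.112, 0.0145, 0], "turn": 0, "jaw": 1},
    {"translation": [-0.112, 0.0145, 0], "turn": 0, "jaw": 1}
  ]
}}

```text
clock: 24.93
tool_pos: [521.6, -171.5, 243.7]
tool_rot: [0.001, 0.719, 0.695, -0.0]
force: [0.0, 0.2, 0.2]
opening: 22.9
```

```bash
python3 st.py; python3 look.py 25 150; python3 - <<'E'
from h import *
go([522.5,-167.5,245])
E
```

```text
t 24.9333 p [ 521.62 -171.49  243.74] yaw -1.605 F [0.  0.2 0.2] T [ 0.011 -0.024  0.005] q7 0.481 e7 0.527 22.922866211992208
24.9833 [ 521.65216072 -169.04623576  243.43391483] [ 0.06280137  0.59356237 -0.44730342] [ 0.0715523   0.01601213 -0.00824321]
shift m [ 0.0016  0.0008 -0.0016] dist 2.358452722735017
tool x yaw 1.5392435480488418 y yaw -0.031552780776536296 z [-4.70387917e-05 -4.30084344e-05 -9.99999998e-01]
```

View pics/c25.png

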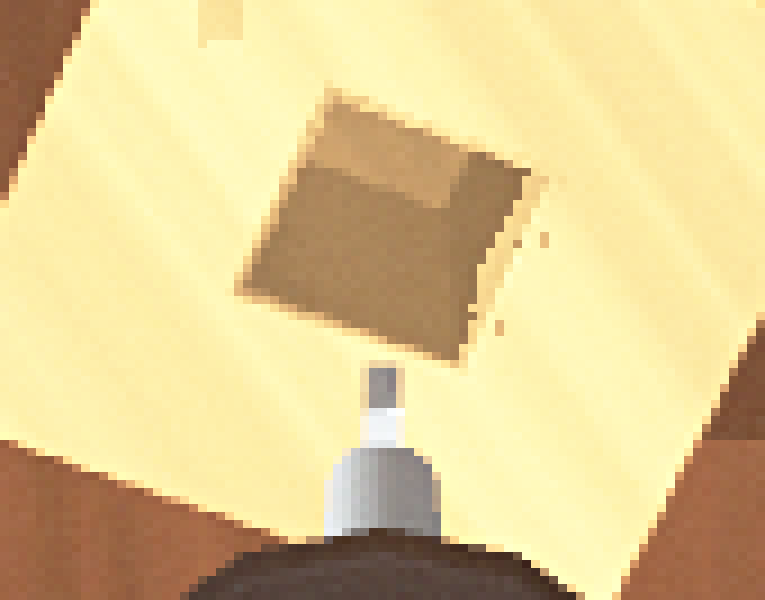

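```bash
python3 - <<'E'
from h import *
w=load("wrist25");o=get_obs();T=toolR(o);zt=o["tool_pos"][2]-95.7
f=lambda x,y,z:(T.T@(onz(w,(x/9+240-.5,y/8+150-.5),z)-o["tool_pos"]))[:2]
C=np.array([f(*p,85) for p in [(330,92),(545,178),(462,362),(237,292)]]);print(C,C.mean(0))
b=f(383,367,zt)-[7,0];print("blade",b,"shift",C.mean(0)-b)
print(o["tool_pos"])
E
```

```text
[[ 17.36992208  -4.18531704]
 [  8.32568799  15.64600286]
 [-11.46584533   8.08628405]
 [ -3.8163624  -12.99354087]] [2.60335059 1.63835725]
blade [-2.16887309  0.51554464] shift [4.77222368 1.12281261]
[ 521.65216072 -169.04623576  243.43391483]
```

Request:
{"api": "arm_command", "payload": {
  "series": [
    {"translation": [0.003, 0.001, 0.02], "turn": 0, "jaw": 1},
    {"translation": [0.003, 0.001, 0.04], "turn": 0, "jaw": 1},
    {"translation": [0.003, 0.001, 0.045], "turn": 0, "jaw": 1},
    {"translation": [0.003, 0.001, 0.045], "turn": 0, "jaw": 1},
    {"translation": [0.003, 0.001, 0.045], "turn": 0, "jaw": 1}
  ]
}}

```text
clock: 25.4
tool_pos: [523.4, -163.8, 198.6]
tool_rot: [-0.0, 0.717, 0.697, -0.0]
force: [0.2, -0.7, -0.6]
opening: 22.7
```

```bash
python3 st.py; python3 look.py 26 165
```

```text
t 25.4 p [ 523.38 -163.82  198.63] yaw -1.598 F [ 0.2 -0.7 -0.6] T [-0.024 -0.069 -0.003] q7 0.518 e7 0.027 22.71132140568829
25.45 [ 523.67437318 -164.16446723  199.05613436] [-0.15074772  0.66560103 -0.69684177] [ 0.0038304  -0.02584799 -0.04320005]
```

View pics/c26.png

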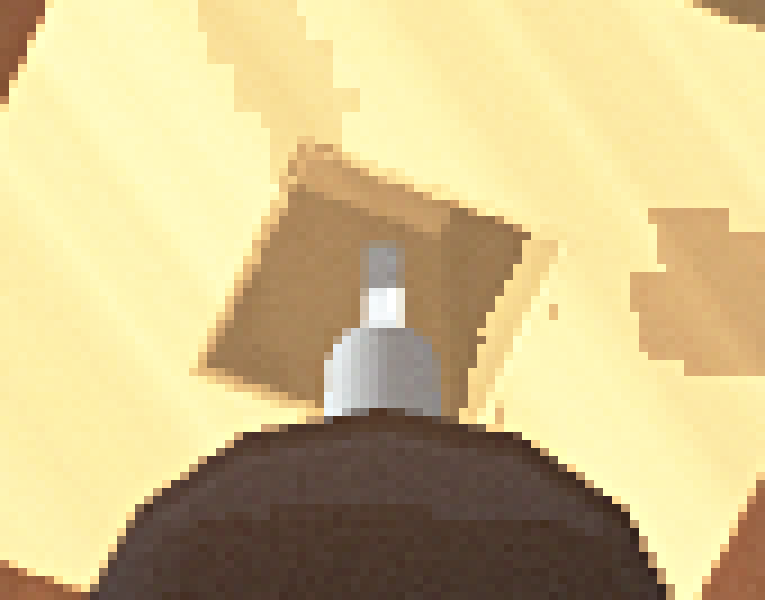

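```bash
python3 - <<'E'
from h import *
w=load("wrist26");o=get_obs();T=toolR(o);zt=o["tool_pos"][2]-95.7
f=lambda x,y,z:(T.T@(onz(w,(x/9+240-.5,y/8+165-.5),z)-o["tool_pos"]))[:2]
C=np.array([f(*p,85) for p in [(303,142),(560,243),(197,372)]]);c=(C[1]+C[2])/2;print(C,np.linalg.norm(C[1]-C[0]),np.linalg.norm(C[2]-C[0]),c)
b=f(383,242,zt)-[7,0];print("blade",b,"shift",c-b,"tcp",o["tool_pos"],"hole world",o["tool_pos"]+T@[c[0],c[1],0])
E
```

```text
[[ 12.73944513  -6.39189857]
 [  3.4486033   14.13025802]
 [ -8.75331295 -15.09838865]] 22.527286852983803 23.189256549048185 [-2.65235483 -0.48406532]
blade [ 1.38501508 -0.05366398] shift [-4.0373699  -0.43040134] tcp [ 523.67437318 -164.16446723  199.05613436] hole world [ 523.11805443 -166.8026133   199.05578078]
```

Request:
{"api": "arm_command", "payload": {
  "series": [
    {"translation": [-0.0035, -0.0004, 0], "turn": 0, "jaw": 1},
    {"translation": [-0.0035, -0.0004, 0], "turn": 0, "jaw": 1},
    {"translation": [-0.0035, -0.0004, 0.01], "turn": 0, "jaw": 1},
    {"translation": [-0.0035, -0.0004, 0.02], "turn": 0, "jaw": 1},
    {"translation": [-0.0035, -0.0004, 0.025], "turn": 0, "jaw": 1}
  ]
}}

```text
clock: 25.87
tool_pos: [522.3, -167.8, 171.9]
tool_rot: [-0.001, 0.717, 0.697, -0.0]
force: [-0.9, 0.1, -0.5]
opening: 23.2
```

```bash
python3 st.py; python3 look.py 27 165
```

```text
t 25.8667 p [ 522.34 -167.79  171.86] yaw -1.599 F [-0.9  0.1 -0.5] T [0.044 0.014 0.004] q7 0.551 e7 -0.02 23.17657070938017
25.9167 [ 521.97501123 -167.68942134  171.21976419] [-1.57040999 -0.28050441 -2.48820562] [ 0.02259867  0.04404508 -0.07389977]
```

View pics/c27.png

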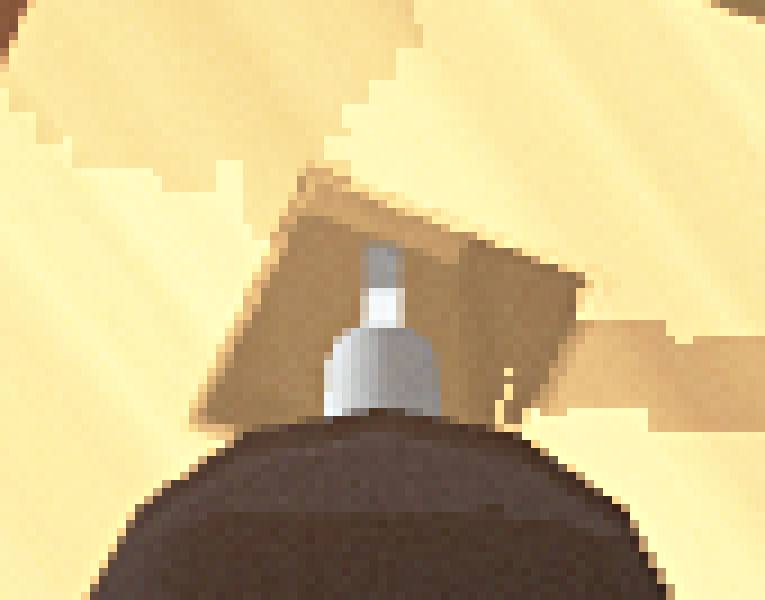

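The blade is well inside the hole. I lower in stages.

Request:
{"api": "arm_command", "payload": {
  "series": [
    {"translation": [0, 0.0005, 0.012], "turn": 0, "jaw": 1},
    {"translation": [0, 0.0005, 0.025], "turn": 0, "jaw": 1},
    {"translation": [0, 0.0005, 0.04], "turn": 0, "jaw": 1},
    {"translation": [0, 0.0005, 0.052], "turn": 0, "jaw": 1},
    {"translation": [0, 0.0005, 0.056], "turn": 0, "jaw": 1}
  ]
}}

```text
clock: 26.33
tool_pos: [522.5, -167.9, 115.4]
tool_rot: [-0.001, 0.717, 0.697, -0.001]
force: [0.4, -0.4, -1.4]
opening: 23.1
```

```bash
python3 st.py
```

```text
t 26.3333 p [ 522.49 -167.88  115.42] yaw -1.599 F [ 0.4 -0.4 -1.4] T [ 0.021  0.022 -0.012] q7 0.604 e7 0.079 23.118930305680113
```

Request:
{"api": "arm_command", "payload": {
  "series": [
    {"translation": [0, 0, 0.002], "turn": 0, "jaw": 1},
    {"translation": [0, 0, 0.004], "turn": 0, "jaw": 1},
    {"translation": [0, 0, 0.006], "turn": 0, "jaw": 1},
    {"translation": [0, 0, 0.006], "turn": 0, "jaw": 1}
  ],
  "force": 40
}}

```text
clock: 26.67
tool_pos: [523.6, -168.2, 111.5]
tool_rot: [0.0, 0.717, 0.697, 0.0]
force: [0.3, 0.6, -0.7]
opening: 23.0
```

```bash
python3 st.py
```

```text
t 26.6667 p [ 523.55 -168.17  111.5 ] yaw -1.599 F [ 0.3  0.6 -0.7] T [ 0.016  0.035 -0.005] q7 0.609 e7 0.029 22.952040289086032
```

Request:
{"api": "arm_command", "payload": {
  "series": [
    {"translation": [0, 0, 0.001], "turn": 0, "jaw": 1},
    {"translation": [0, 0, 0.002], "turn": 0, "jaw": 1},
    {"translation": [0, 0, 0.002], "turn": 0, "jaw": 1}
  ]
}}

```text
clock: 26.92
tool_pos: [523.5, -168.1, 109.4]
tool_rot: [0.0, 0.717, 0.697, 0.0]
force: [-0.5, -0.2, -0.8]
opening: 22.7
```

```bash
python3 st.py
```

```text
t 26.9167 p [ 523.45 -168.09  109.44] yaw -1.599 F [-0.5 -0.2 -0.8] T [-0.001 -0.055 -0.006] q7 0.611 e7 0.014 22.671641615731396
```

Within about 1 mm of seated, so I release and let it drop onto its flange. I open only partly at first, so the fingers clear gently.

Request:
{"api": "arm_command", "payload": {
  "series": [
    {"translation": [0, 0, 0.0005], "turn": 0, "jaw": 1},
    {"translation": [0, 0, 0.0005], "turn": 0, "jaw": 0.2},
    {"translation": [0, 0, 0.0005], "turn": 0, "jaw": -0.2},
    {"translation": [0, 0, 0.0005], "turn": 0, "jaw": -0.6},
    {"translation": [0, 0, 0.0005], "turn": 0, "jaw": -1}
  ]
}}

```text
clock: 27.33
tool_pos: [523.4, -168.2, 108.9]
tool_rot: [0.0, 0.717, 0.697, 0.0]
force: [-0.6, 0.3, -0.1]
opening: 69.5
```

Request:
{"api": "arm_command", "payload": {
  "series": [
    {"translation": [0, 0, 0], "turn": 0, "jaw": -1},
    {"translation": [0, 0, 0], "turn": 0, "jaw": -1},
    {"translation": [0, 0, 0], "turn": 0, "jaw": -1},
    {"translation": [0, 0, 0], "turn": 0, "jaw": -1},
    {"translation": [0, 0, 0], "turn": 0, "jaw": -1}
  ]
}}

```text
clock: 27.75
tool_pos: [523.3, -168.1, 108.8]
tool_rot: [-0.0, 0.717, 0.697, 0.0]
force: [0.3, 0.2, 0.3]
opening: 85.5
```

Request:
{"api": "arm_command", "payload": {
  "series": [
    {"translation": [0, 0, -0.02], "turn": 0, "jaw": -1},
    {"translation": [0, 0, -0.05], "turn": 0, "jaw": -1},
    {"translation": [0, 0, -0.08], "turn": 0, "jaw": -1},
    {"translation": [0, 0, -0.11], "turn": 0, "jaw": -1},
    {"translation": [0, 0, -0.14], "turn": 0, "jaw": -1}
  ]
}}

```text
clock: 28.17
tool_pos: [522.9, -168.2, 250.1]
tool_rot: [-0.0, 0.717, 0.697, -0.0]
force: [0.6, 0.4, -0.5]
opening: 85.9
```

Request:
{"api": "arm_command", "payload": {
  "series": [
    {"translation": [0, 0, 0], "turn": 0, "jaw": -1},
    {"translation": [0, 0, 0], "turn": 0, "jaw": -1},
    {"translation": [0, 0, 0], "turn": 0, "jaw": -1}
  ]
}}

```text
clock: 28.42
tool_pos: [523.0, -167.7, 248.4]
tool_rot: [-0.0, 0.717, 0.697, 0.0]
force: [-0.7, 0.8, -0.8]
opening: 85.1
```

```bash
python3 st.py; python3 - <<'E'
from h import *
w=snap("wrist","30");s=snap("scene","30");t=snap("top","30")
a=cv2.resize(s["frame"][225:345,190:280],None,fx=4,fy=4,interpolation=cv2.INTER_CUBIC)
b=cv2.resize(s["frame"][125:215,290:375],None,fx=4.5,fy=5.33,interpolation=cv2.INTER_CUBIC)[:480]
cv2.imwrite("pics/d30.png",np.hstack([a,b]))
E
```

```text
t 28.4167 p [ 523.05 -167.75  248.43] yaw -1.598 F [-0.7  0.8 -0.8] T [-0.022  0.025 -0.013] q7 0.48 e7 -0.018 85.07535709383225
```

View pics/d30.png

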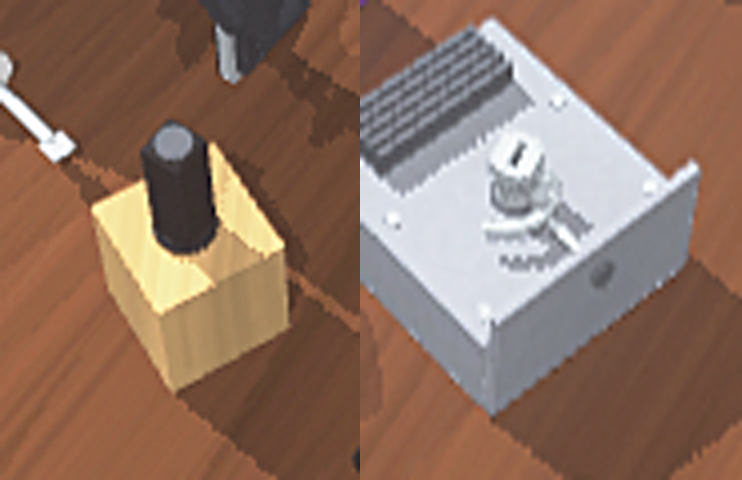

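View pics/wrist30.png

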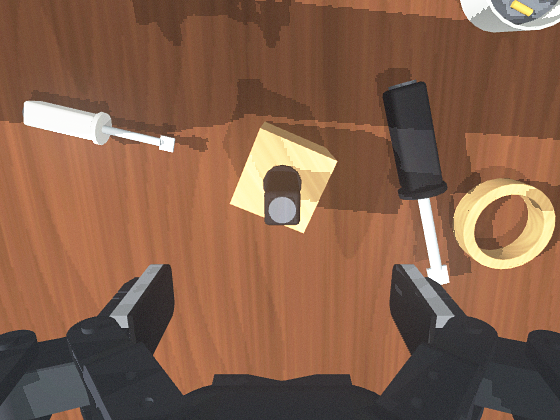

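View pics/scene30.png

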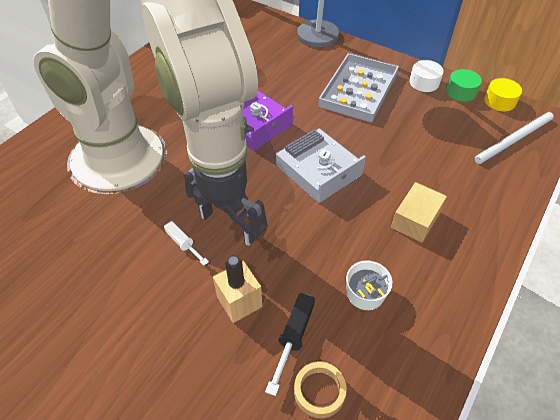

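The screwdriver stands upright on its flange, and the tub, tape and carton look undisturbed. I put numbers on the panel gap, comparing wrist24 (after withdrawal) with wrist22 (under torque), and on the cap position.

```bash
python3 - <<'E'
from h import *
g=lambda k,x,y:cv2.resize(load(k)["frame"][y:y+60,x:x+60],None,fx=6,fy=6,interpolation=cv2.INTER_CUBIC)
cv2.imwrite("pics/e.png",np.vstack([np.hstack([g("wrist22",345,75),g("wrist24",350,105)]),])); 
t0=load("top0");t=load("top30")
h=lambda c:cv2.resize(c["frame"][170:215,150:225],None,fx=5,fy=5,interpolation=cv2.INTER_CUBIC)
cv2.imwrite("pics/e2.png",np.hstack([h(t0),h(t)]))
w=load("wrist30"); f=w["frame"][185:235,255:310].astype(int); m=((f.max(2)-f.min(2)<40)&(f.mean(2)>120)).astype(np.uint8)
n,l,st,ce=cv2.connectedComponentsWithStats(m); i=1+np.argmax(st[1:,4]); c=ce[i]+[255,185]
s=load("scene30")["frame"][225:345,190:280]
print(st[i],onz(w,c,160), tri((w,c),(load("scene30"),(190+173/4-.4,225+142/4-.4))))
for nme in["tub","tape","carton"]: pass
d=cv2.absdiff(t0["frame"],t["frame"]).max(2); print([ (n,d[a:b,c:e].mean().round(1)) for n,a,b,c,e in[("tub",95,145,262,310),("tape",95,140,352,398),("carton",92,140,160,218)]])
E
```

```text
[ 13  12  28  26 578] [ 523.26610104 -167.91505141  160.        ] (array([ 523.59120879, -167.47708934,  160.77667572]), [0.37119066118844807, 0.37119066118837923])
[('tub', np.float64(23.6)), ('tape', np.float64(30.9)), ('carton', np.float64(6.1))]
```

View pics/e.png

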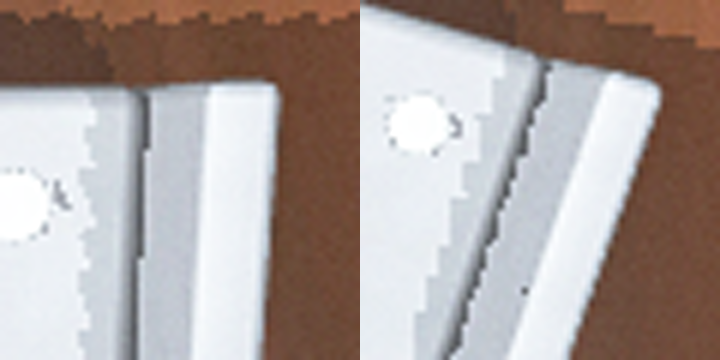

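View pics/e2.png

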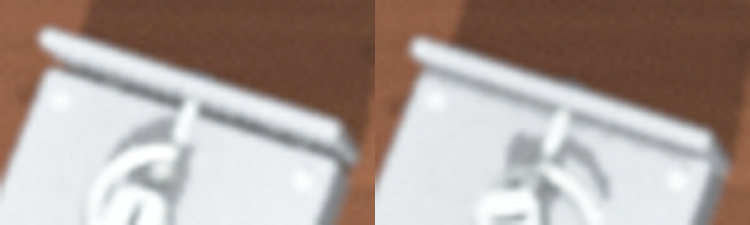

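```bash
python3 - <<'E'
from h import *
h=lambda k:cv2.resize(load(k)["frame"][85:150,150:410],None,fx=3,fy=3)
cv2.imwrite("pics/e3.png",np.vstack([h("top0"),h("top30")]))
E
```

```text
(no output)
```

View pics/e3.png

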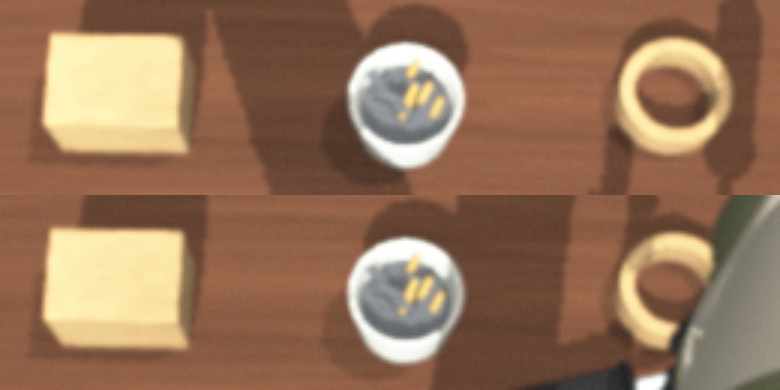

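The carton, tub and tape have not moved; the differences were only shadows and the arm in view. The gripper is clear, so I hand in.

```bash
python3 -c "
from station import *
print(close_job())"
```

```text
the job is handed in; nothing more can be done
None
```

I drew the grey case's panel home and stood the small black screwdriver back in its hole. The job was handed in at about 29 s of the 72 s allowed.

**Turning:** I seated the blade an estimated 6.5 mm deep with the help of wrist-camera views, then turned clockwise, feeling the torque. It ran at about 0.04 N m free and 0.2–0.27 N m while drawing in, then rose once the panel was home. My last 0.04 rad step took it to about 0.37–0.39 N m, more than needed and close to the 0.4 limit, so I backed off straight away. Torque fell to zero before I lifted the blade out.

**Last checks:**
- **Panel:** the gap is visibly closed in the wrist view just after lifting out and in the later top and scene views. One mid-turn gap measurement from pixels was only good to about 1.5 mm, so I trusted the torque rise and the closed gap instead. The cam's pull on the bolt could not be measured after the blade was out.
- **Screwdriver:** it stands upright on its flange. The cap is at about (523.6, -167.5, 161) mm, roughly 1 mm from the measured hole centre.
- **Bystanders:** the tub, tape and carton look unmoved. A pixel difference at the tub and tape came only from shadows and the arm in view.
- **Robot:** the gripper is open and clear of everything.
- **Look-alikes:** the white and large black screwdrivers appeared upright in the first pictures and lying flat soon after. The arm had not been near them.

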